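# Get the grinding stone out from behind the lunch tin, mug and pickle jar

### The job

Get the stone roller out for grinding: first stand the lunch tin, the mug and the pickle jar, which are in its way, upright inside the steel side tray, leaving the roller where it lies until all three are there. Then lay the roller squarely across the middle of the grinding slab, and only after that put the tin, the mug and the jar back upright, each on the centre of the cork mat it stood on at the start. Do not knock any of the three over.

Things in the scene. Friction and masses are not known exactly. Their poses are not given: they have to be found in the camera images.
- tin_center (a point): Steel lunch tin, a closed upright round can, 60 mm diameter, 90 mm tall, with thin raised bands, about 0.2 kg. The point is at its centre, 45 mm above its underside; z is up. At the start it stands on the square cork mat.
- mug_center (a point): Red plastic mug, open at the top, 64 mm diameter with a straight wall, 85 mm tall, wall 4 mm, about 0.1 kg. The point is on its axis, 42.5 mm above its underside; z is up and the handle sticks out 36 mm from the wall towards the mug's own +y, so that a grip across its diameter along its x axis is clear of the handle. At the start it stands on the round cork mat with the handle roughly towards the robot.
- jar_center (a point): White ceramic pickle jar, closed, 62 mm diameter with a straight wall from 6 to 72 mm above its underside, then a shoulder and a narrower lid with a knob; 95 mm tall overall, about 0.35 kg. The point is on its axis, 47.5 mm above its underside; z is up. At the start it stands on the hexagonal cork mat.
- roller_center (a point): Dark granite grinding roller, a bar with rounded edges and a flat underside (it does not roll away), 180 mm long (its y axis), 46 mm wide (x) and 42 mm high (z), about 0.75 kg. The point is at its centre, 21 mm above its underside. At the start it lies on the wooden board behind the row of the tin, mug and jar, parallel to the row, its axis 85 mm behind that of the row; they stand too close and too tall for a gripper to get at it.
- mat_tin: Square cork mat, 76 x 76 mm, 4 mm thick, fixed on the 18 mm thick wooden board (320 x 190 mm, fixed on the shelf). Origin at the centre of its underside, so its top is 4 mm above. Its y axis runs roughly along the row of the three mats (110 mm apart, in any order), its x axis roughly towards the roller. The tin's own place.
- mat_mug: Round cork mat, 80 mm diameter, 4 mm thick, fixed on the same board; origin and axes as for the square mat. The mug's own place.
- mat_jar: Hexagonal cork mat, 76 mm across flats, 4 mm thick, fixed on the same board; origin and axes as for the square mat. The pickle jar's own place.
- tray: Shallow rectangular steel side tray, 330 mm (its x axis) by 140 mm (its y axis), fixed on the shelf to the left or the right of the board; floor 4 mm thick, lip 12 mm high and 4 mm thick. Origin at the centre of its underside.
- slab: Grey granite grinding slab with fine grooves, 240 mm (its x axis) by 200 mm (its y axis), 45 mm thick, fixed on the shelf on the other side of the board from the tray. Origin at the centre of its underside, so its top is 45 mm above. The roller belongs across it: the roller's length along the slab's y axis (the 200 mm side; either way round).
There are look-alikes about, which are no part of the job. There is more than one size of the part that bears mug_center; the job needs the largest.

How it is judged:
By the outcome, as a careful person would: the job done as asked, in the order asked, and still so for the second after the job is handed in, with the robot touching nothing.
It also fails if it takes over 144 s, if anything falls off the work surface, if the arm or the gripper's body presses on something with over 40 N, if the wrist force passes 120 N, or if a joint passes its speed limit or range.

### The arm

A 6-joint arm with a two-finger parallel gripper is mounted at the origin on the work surface. World frame = base frame: x ahead of the robot, y to its left, z up, the work surface at z = 0. Lengths are in m, angles in degrees, forces in N, time in s.
With the tool pointing down it reaches from about 0.4 to 0.825 m from the base axis. Payload 7 kg.
Tool frame: the origin (TCP) lies between the finger pads; the fingertips stand 19 mm ahead of it and the grasp point (between the pads) is the TCP (r.finger_overhang is the distance from the TCP to the fingertips, in m); z points along the fingers, y is the direction in which the jaws open and shut (so a half turn about z gives the same grasp; the last joint's range is limited). The gripper opens to 88 mm and grips with 3 to 60 N. Pads are 19 mm wide; open, the fingers measure 130 mm over their backs; the gripper's body (78 mm by 193 mm) begins 47 mm behind the grasp point.
Start: joints at [16.507, 20.546, 0.682, 0, -70.136, -16.507], TCP at [0.675, -0, 0.246] pointing down, gripper open.
Joint ranges: [-176.03, 176.03], [-82.01, 121.73], [-58.28, 71.71], [-173.87, 95.51], [-174.79, -0.11], [-173.66, 173.66]. Speed limits (degrees/s): [136.94, 136.94, 172.46, 180, 180, 180].

### API

Orientations are given as [roll, pitch, yaw] about the fixed x, y, z axes, in that order (R = Rz(yaw) Ry(pitch) Rx(roll)).
In Python, from plant import r, optics gives the robot as it stands. The module is installed in compiled form; this text tells all that it offers.
- The arm moves only by the tool step_arm, never from a script. Its argument "increments" is a list of rows, each an object of numbers: "tx", "ty", "tz": the shift along the world's x, y, z in mm; "ax", "ay", "az": the turn, a rotation vector about the world's x, y, z in degrees; "claw": the gripper command: -1 is shut, 1 is fully open, values between are in proportion. In form: [{"tx": .., "ty": .., "tz": .., "ax": .., "ay": .., "az": .., "claw": ..}, ...]. A call has 1 to 12 rows; each row shifts and turns the commanded pose from where the row before left it; what a row does not reach is not made up. A row lasts 1/10 s, in which the tool goes at most 50 mm and 8.59 degrees, less where a joint would pass 70% of its speed; a pose out of reach is approached as far as the arm can. A call with a gripper value outside its range is refused whole. The fingers move at their own pace and stop on an object; "newtons" is the grip in N (left out, the last holds). Time passes only in rows, so rows that do not move let the fingers close. It gives the time, the measured TCP pose, the force and the opening at its end, in the units of the state.
- r.get_state(): the state, without advancing time (a new reading comes with each control period).
- optics.capture(name): name is "scene" or "side" or "wrist"; returns a dict with "image" (420x560x3 uint8, blue, green, red), "depth" (420x560 float32, m along the optical axis (not along the pixel's ray), 0 where there is no reading), "fx", "fy", "cx", "cy" (pixels), "distortion" ([k1, k2, p1, p2, k3] as OpenCV has them; the pictures are not rectified), "R" (3x3) and "t" (3): a world point X has camera coordinates R X + t. Camera axes: x right, y down, z forward; pixel columns grow to the right and rows downward; lengths in m; the calibration is good to about 2 mm. A picture is of the moment at which its call begins.
- r.close_job(): hands the job in, once; it reports no verdict.
The state is a dict: "time_s": time; "joints": joint angles; "qd": joint speeds; "joint_torque": joint torques, N m; "tcp_pos": TCP position; "eef_rot": TCP orientation; "contact_force": force on the tool from outside, world axes, zero at the start; "moment": the same for the moment, N m; "gripper_width": finger opening in m.
Only numpy, scipy, OpenCV 4.12 (cv2) and the standard library are available. Lean on these libraries where they do the work, as an engineer would, in place of code of your own. Each camera call takes 0.05 s, during which the arm holds its last target. There are 200 camera calls.

## Working session

There is one attempt and no reset: what is moved stays moved. The work goes in short steps, Python scripts to look and compute and a tool call to move; the robot and the scene stay as the last step left them, time stands still between calls to the robot, and variables do not carry over. Pictures are saved under pics/ and viewed, about 12 in all and at most 16, crops included, and the job is handed in when it is done.

Besides the shell and the picture viewer there is one more tool, called in YAML: its name, and indented under it one key for each argument. step_arm: Moves the arm, as the interface text tells. Its arguments: {"type":"object","properties":{"increments":{"type":"array","items":{"type":"object","properties":{"tx":{"type":"number"},"ty":{"type":"number"},"tz":{"type":"number"},"ax":{"type":"number"},"ay":{"type":"number"},"az":{"type":"number"},"claw":{"type":"number"}}}},"newtons":{"type":"number"}},"required":["increments"]}

```bash
mkdir -p pics; cat > h.py <<'E'
import numpy as np, cv2
from plant import r, optics
def cap(n):
    c=optics.capture(n); np.savez('last_'+n+'.npz',**c); return c
def load(n): return dict(np.load('last_'+n+'.npz'))
def K(c): return np.array([[c['fx'],0,c['cx']],[0,c['fy'],c['cy']],[0,0,1.]],float)
def ray(c,u,v):
    p=cv2.undistortPoints(np.array([[[u,v]]],float),K(c),np.array(c['distortion'],float))[0,0]
    d=c['R'].T@np.array([p[0],p[1],1]); o=-c['R'].T@c['t']; return o,d
def onz(c,u,v,z):
    o,d=ray(c,u,v); return o+d*(z-o[2])/d[2]
def cloud(c):
    h,w=c['depth'].shape; uv=np.stack(np.meshgrid(np.arange(w),np.arange(h)),-1).reshape(-1,1,2).astype(float)
    p=cv2.undistortPoints(uv,K(c),np.array(c['distortion'],float))[:,0]
    d=c['depth'].reshape(-1,1); X=np.hstack([p*d,d]); X=(X-c['t'])@c['R']; X[d[:,0]==0]=np.nan
    return X.reshape(h,w,3)
E
python3 - <<'E'
from h import *
for n in ['scene','side','wrist']:
    c=cap(n); cv2.imwrite(f'pics/{n}0.png',c['image']); print(n,c['fx'],-c['R'].T@c['t'],(c['depth']>0).mean())
print(r.get_state())
E
```

```text
scene 507.24061061036775 [0.8390462  0.51230352 1.10335012] 0.9958333333333333
side 541.2476868818633 [-0.1212912  -0.51225849  0.87172812] 0.9961011904761905
wrist 334.16780420060013 [ 0.67469308 -0.07211323  0.38513933] 0.9957695578231293
{'time_s': 0.15, 'joints': array([ 1.65061458e+01,  2.05814227e+01,  6.46253666e-01, -1.46711973e-02,
       -7.01350081e+01, -1.65078714e+01]), 'qd': array([ 0.03265227, -0.14151943,  0.10723769,  0.06609412,  0.11069164,
        0.04277107]), 'joint_torque': array([ 1.39394037e-04, -5.83274567e+01,  2.93289685e+01,  7.00122759e+00,
        8.75052094e-03, -9.76538854e-05]), 'tcp_pos': array([ 6.74661626e-01, -3.11720313e-05,  2.44847624e-01]), 'eef_rot': array([ 1.79928796e+02, -6.71721649e-03, -9.00067152e+01]), 'contact_force': array([-0.04515024,  1.49800676, -0.34761887]), 'moment': array([-0.02152227, -0.0262199 , -0.01730202]), 'gripper_width': 0.08778570875773394}
```

View pics/scene0.png

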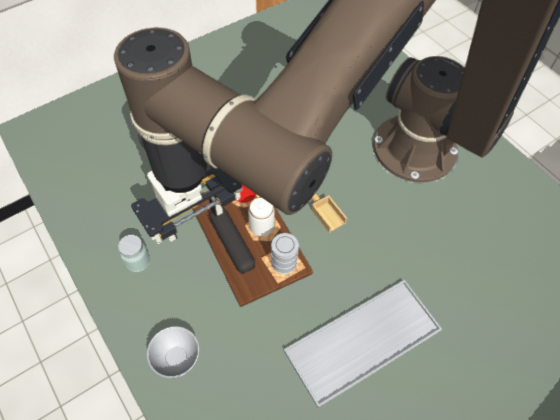

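View pics/side0.png

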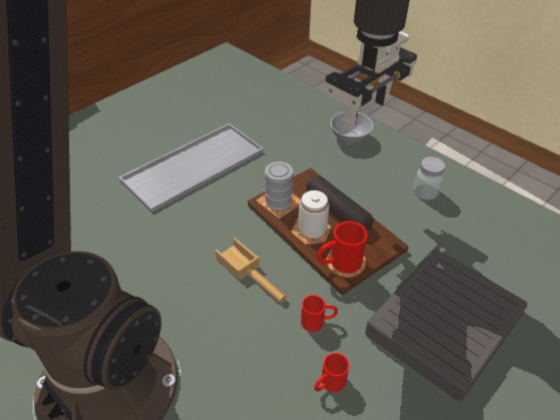

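The side view shows everything: tin (279,187), jar (314,215) and large red mug (348,248) on the board, with the roller behind at (340,203). The tray is at (193,165) on the left, and the slab at (448,318) on the right. There are three red mugs: (348,248), (314,313) and (335,372). The first is the largest and stands on the round mat, so it fits; I'll confirm it in a crop.

```bash
python3 - <<'E'
from h import *
c=load('side'); P=cloud(c); s=load('scene'); Q=cloud(s)
crop=c['image'][150:300,230:430]; cv2.imwrite('pics/crop1.png',cv2.resize(crop,None,fx=4,fy=4,interpolation=cv2.INTER_CUBIC))
def pick(P,im,box,zlo,zhi,f=None):
    u0,u1,v0,v1=box; A=P[v0:v1,u0:u1].reshape(-1,3); B=im[v0:v1,u0:u1].reshape(-1,3).astype(int)
    m=(A[:,2]>zlo)&(A[:,2]<zhi)
    if f is not None: m&=f(B)
    return A[m]
def circ(A):
    (x,y),rad=cv2.minEnclosingCircle((A[:,:2]*1000).astype(np.float32)); return round(x,1),round(y,1),round(rad,1),len(A)
def rect(A):
    return cv2.minAreaRect((A[:,:2]*1000).astype(np.float32)),len(A)
red=lambda B:(B[:,2]>100)&(B[:,1]<70)&(B[:,0]<70)
I=c['image']
for nm,b in [('mugA',(310,375,215,285)),('mugB',(295,342,290,335)),('mugC',(310,355,350,395))]:
    A=pick(P,I,b,.005,.2,red); zt=np.percentile(A[:,2],99); T=A[A[:,2]>zt-.006]; print(nm,zt,circ(T),A[A[:,2]<zt-.01].mean(0))
A=pick(P,I,(260,300,155,215),.106,.125); print('tin',circ(A),A[:,2].mean())
A=pick(P,I,(296,332,188,245),.098,.105); print('jarlid',circ(A)); A=pick(P,I,(296,332,188,245),.105,.125); print('knob',circ(A),A[:,2].max())
A=pick(P,I,(365,530,250,395),.040,.050); print('slab',rect(A),A[:,2].mean())
A=pick(P,I,(115,270,120,210),.010,.03); print('traylip',rect(A))
B=pick(Q,s['image'],(280,445,275,405),.010,.03); print('traylip scene',rect(B))
A=pick(P,I,(300,375,170,235),.055,.063,lambda B:B.max(1)<90); print('roller',rect(A))
B=pick(Q,s['image'],(200,260,200,275),.054,.066,lambda B:B.max(1)<90); print('roller sc',rect(B))
# board: brown, z~.018
br=lambda B:(B[:,2]>B[:,0]+25)
A=pick(P,I,(245,410,165,290),.014,.0195,br); print('board',rect(A))
B=pick(Q,s['image'],(190,315,180,305),.014,.0195,br); print('board sc',rect(B))
B=pick(Q,s['image'],(265,302,230,262),.106,.125); print('tin sc',circ(B))
B=pick(Q,s['image'],(245,278,195,240),.105,.125); print('knob sc',circ(B))
E
```

```text
mugA 0.10880856154185133 (483.4, -128.9, 33.4, 235) [ 0.47908684 -0.12332789  0.05408406]
mugB 0.060289184523746514 (338.3, -167.9, 23.5, 147) [ 0.3395704  -0.17036095  0.02949853]
mugC 0.060239647752298155 (274.3, -271.8, 22.4, 157) [ 0.26993    -0.27244003  0.02903718]
tin (514.1, 91.4, 33.0, 470) 0.11250825591858521
jarlid (463.4, -54.0, 63.0, 113)
knob (502.5, -20.5, 28.4, 411) 0.11970688626102835
slab (((506.66534423828125, -347.77557373046875), (242.564453125, 198.8829345703125), 1.7209073305130005), 11958) 0.04566678297621764
traylip (((465.73101806640625, 253.05224609375), (323.106201171875, 331.969482421875), 85.22148895263672), 861)
traylip scene (((467.29046630859375, 267.04229736328125), (292.7339172363281, 331.3486633300781), 85.37186431884766), 843)
roller (((584.32275390625, -22.373313903808594), (172.64111328125, 45.04587173461914), 84.65255737304688), 908)
roller sc (((588.8884887695312, -19.123023986816406), (171.82305908203125, 40.661991119384766), 83.293212890625), 935)
board (((481.35369873046875, -15.456695556640625), (321.6945495605469, 311.2503356933594), 81.92939758300781), 2917)
board sc (((549.593994140625, 10.033935546875), (303.4348449707031, 308.053466796875), 54.98682403564453), 2957)
tin sc (515.6, 92.8, 31.2, 537)
knob sc (508.8, 12.4, 60.8, 350)
```

View pics/crop1.png

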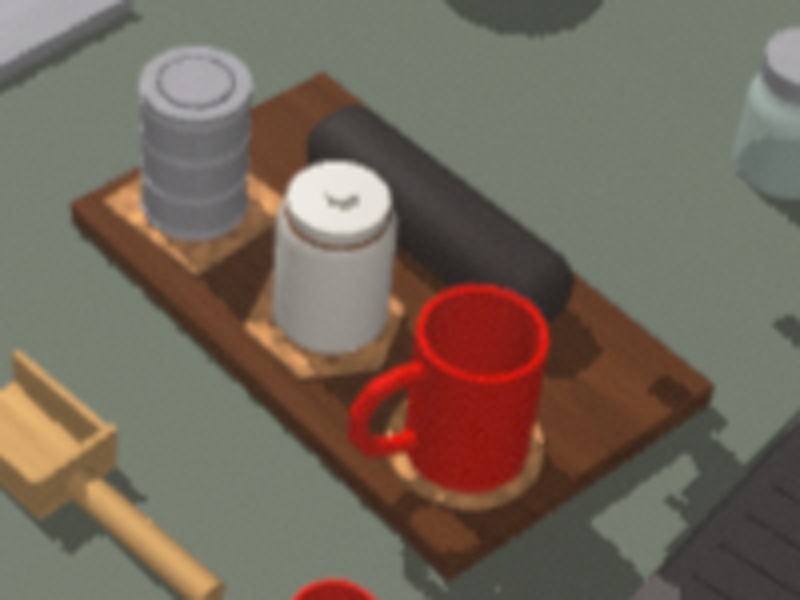

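View pics/wrist0.png

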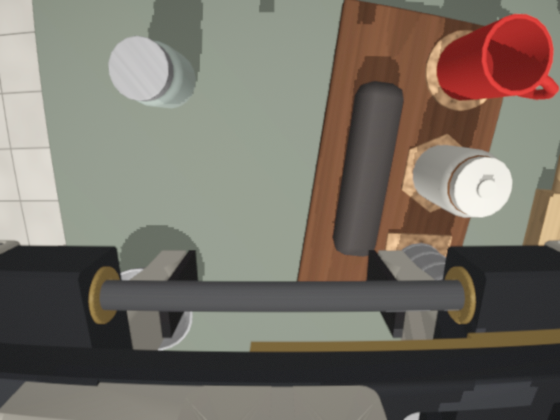

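The crop confirms the large red mug. It stands on the round mat, its rim is at z≈0.108 and its radius is about 32 mm. The other two are 60 mm tall with a radius of about 22 mm. The wrist view shows the jar on the hexagonal mat (430,172), the mug (500,60) and the roller (368,170). Next I refine the tray, jar, handle and roller with tighter filters.

```bash
cat >> h.py <<'E'
def sel(c,P,xy,zlo,zhi,f=None):
    x0,x1,y0,y1=xy; B=c['image'].astype(int)
    m=(P[...,0]>x0)&(P[...,0]<x1)&(P[...,1]>y0)&(P[...,1]<y1)&(P[...,2]>zlo)&(P[...,2]<zhi)
    if f is not None: m&=f(B)
    return P[m]
def circ(A):
    (x,y),rad=cv2.minEnclosingCircle((A[:,:2]*1000).astype(np.float32)); return round(x,1),round(y,1),round(rad,1),len(A)
def rect(A):
    (a,b),(w,h),t=cv2.minAreaRect((A[:,:2]*1000).astype(np.float32)); return [round(q,1) for q in (a,b,w,h,t)],len(A)
E
python3 - <<'E'
from h import *
white=lambda B:(B.min(-1)>120)&(B.max(-1)-B.min(-1)<40)
dark=lambda B:B.max(-1)<75
red=lambda B:(B[...,2]>100)&(B[...,1]<70)&(B[...,0]<70)
for n in ['side','scene','wrist']:
    c=load(n);P=cloud(c)
    for nm,a in [('tray',((.25,.68,.16,.36),.009,.025,None)),('jar',((.43,.56,-.07,.04),.09,.13,white)),('jarwall',((.43,.56,-.07,.04),.03,.09,white)),
      ('roller',((.53,.65,-.15,.09),.05,.065,dark)),('mugrim',((.42,.56,-.17,-.08),.103,.115,red)),('handle',((.36,.53,-.18,-.05),.03,.095,red)),('tin',((.47,.56,.04,.14),.108,.12,None))]:
        A=sel(c,P,*a)
        if len(A)<20: continue
        if nm=='handle':
            d=A[:,:2]-[.4835,-.129]; h=d[np.linalg.norm(d,axis=1)>.045]
            if len(h): print(n,nm,len(h),h.mean(0),np.degrees(np.arctan2(*h.mean(0)[::-1])))
        elif nm in('tray','roller'): print(n,nm,rect(A),np.median(A[:,2]))
        else: print(n,nm,circ(A),A[:,2].max())
E
```

```text
side tray ([471.0, 315.9, 95.8, 331.3, 86.3], 420) 0.012043056093219448
side jar (500.3, -21.3, 30.7, 554) 0.11970688626102835
side jarwall (492.0, -25.6, 28.4, 506) 0.08985104094710156
side roller ([584.5, -23.6, 175.1, 44.6, 83.6], 906) 0.05909806378749548
side mugrim (483.4, -128.9, 33.4, 232) 0.11126677777089214
side handle 136 [-0.05360732  0.02200344] 157.6840071373554
side tin (514.1, 91.4, 33.0, 451) 0.1178705924630428
scene tray ([471.6, 320.1, 99.8, 332.3, 86.1], 422) 0.011430222312156325
scene jar (504.6, -17.3, 31.3, 459) 0.12002329446950138
scene jarwall (509.4, -12.0, 29.1, 309) 0.08979052451407527
scene roller ([589.4, -18.7, 172.9, 44.1, 83.6], 983) 0.05802625557736072
scene tin (515.6, 92.8, 31.2, 516) 0.11825505696759595
wrist jar (503.3, -20.9, 30.9, 3765) 0.11974414398239429
wrist jarwall (507.2, -21.7, 30.4, 1475) 0.08998999814369747
wrist roller ([588.5, -24.8, 171.9, 41.8, 83.6], 1604) 0.05655148712871566
wrist mugrim (484.7, -128.6, 32.3, 1391) 0.11031354396541496
wrist handle 269 [-0.05059255  0.02563945] 153.12488086446572
```

step_arm:
  increments:
    - {"tx": -16,"ty": 9.2,"az": 8.2,"claw": 1}
    - {"tx": -16,"ty": 9.2,"az": 8.2,"claw": 1}
    - {"tx": -16,"ty": 9.2,"az": 8.2,"claw": 1}
    - {"tx": -16,"ty": 9.2,"az": 8.2,"claw": 1}
    - {"tx": -16,"ty": 9.2,"az": 8.2,"claw": 1}
    - {"tx": -16,"ty": 9.2,"az": 8.2,"claw": 1}
    - {"tx": -16,"ty": 9.2,"az": 8.2,"claw": 1}
    - {"tx": -16,"ty": 9.2,"az": 8.2,"claw": 1}
    - {"tx": -16,"ty": 9.2,"az": 8.2,"claw": 1}
    - {"tx": -16,"ty": 9.2,"az": 8.2,"claw": 1}
    - {"claw": 1}

```text
$.increments[0]: bad value
```

```bash
python3 - <<'E'
from h import *
for n in ['side','scene']:
    c=load(n);P=cloud(c)
    A=sel(c,P,(.25,.70,.2,.48),.007,.025); print(n,rect(A)); print(A.min(0),A.max(0))
E
```

```text
side ([471.6, 308.6, 217.1, 334.9, 86.4], 1254)
[0.3035402  0.20603874 0.00700086] [0.64431714 0.42580173 0.01850079]
scene ([500.1, 337.2, 181.2, 401.9, 78.0], 1437)
[0.30292553 0.2074277  0.00700087] [0.68804303 0.42521209 0.01864168]
```

step_arm:
  increments:
    - {"tx": -16,"ty": 9.2,"tz": 0,"ax": 0,"ay": 0,"az": 8.2,"claw": 1.0}
    - {"tx": -16,"ty": 9.2,"tz": 0,"ax": 0,"ay": 0,"az": 8.2,"claw": 1.0}

```text
time_s: 0.35
tcp_pos: [0.6425, 0.0183, 0.2447]
eef_rot: [179.9, 0.0, -73.3]
contact_force: [-0.4, -0.4, 0.7]
gripper_width: 0.0875
```

step_arm:
  increments:
    - {"tx": -16,"ty": 9.2,"tz": -6,"ax": 0,"ay": 0,"az": 8.2,"claw": 1}
    - {"tx": -16,"ty": 9.2,"tz": -6,"ax": 0,"ay": 0,"az": 8.2,"claw": 1}
    - {"tx": -16,"ty": 9.2,"tz": -6,"ax": 0,"ay": 0,"az": 8.2,"claw": 1}
    - {"tx": -16,"ty": 9.2,"tz": -6,"ax": 0,"ay": 0,"az": 8.2,"claw": 1}
    - {"tx": -16,"ty": 9.2,"tz": -6,"ax": 0,"ay": 0,"az": 8.2,"claw": 1}
    - {"tx": -16,"ty": 9.2,"tz": -6,"ax": 0,"ay": 0,"az": 8.2,"claw": 1}
    - {"tx": -16,"ty": 9.2,"tz": -6,"ax": 0,"ay": 0,"az": 8.2,"claw": 1}
    - {"tx": -16,"ty": 9.2,"tz": -6,"ax": 0,"ay": 0,"az": 8.2,"claw": 1}
    - {"tx": 0,"ty": 0,"tz": 0,"ax": 0,"ay": 0,"az": 0,"claw": 1}
    - {"tx": 0,"ty": 0,"tz": 0,"ax": 0,"ay": 0,"az": 0,"claw": 1}

```text
time_s: 1.35
tcp_pos: [0.5149, 0.0922, 0.1977]
eef_rot: [180.0, -0.0, -8.1]
contact_force: [-0.3, 0.3, 0.1]
gripper_width: 0.0879
```

```bash
python3 - <<'E'
from h import *
c=cap('wrist'); cv2.imwrite('pics/w1.png',c['image']); P=cloud(c)
A=sel(c,P,(.46,.57,.04,.15),.107,.12); print('tin',circ(A)); 
print(r.get_state()['tcp_pos'],r.get_state()['eef_rot'],r.get_state()['joints'])
E
```

```text
tin (514.3, 92.1, 30.6, 5497)
[0.51536368 0.09205053 0.19783302] [-1.79994197e+02 -2.82411129e-02 -8.09147300e+00] [ 3.16286667e+01  8.45702716e+00 -2.22921825e+01  1.58102054e-02
 -5.92253608e+01  5.02717753e+01]
```

View pics/w1.png

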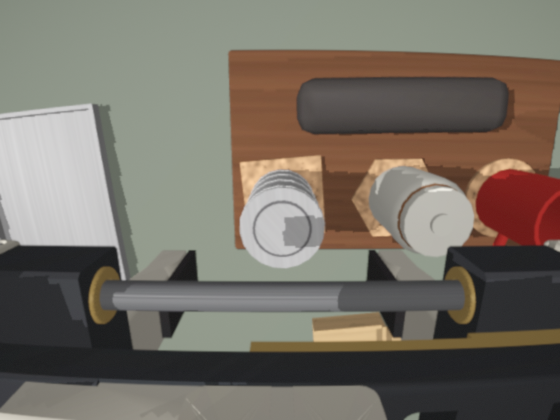

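The wrist view shows the tin (282,225) between the open fingers with the square mat partly visible behind it, and clear space from the jar (430,210). I descend and grip.

step_arm:
  increments:
    - {"tx": 0,"ty": 0,"tz": -20,"ax": 0,"ay": 0,"az": 0,"claw": 1}
    - {"tx": 0,"ty": 0,"tz": -20,"ax": 0,"ay": 0,"az": 0,"claw": 1}
    - {"tx": 0,"ty": 0,"tz": -20,"ax": 0,"ay": 0,"az": 0,"claw": 1}
    - {"tx": 0,"ty": 0,"tz": -20,"ax": 0,"ay": 0,"az": 0,"claw": 1}
    - {"tx": 0,"ty": 0,"tz": -20,"ax": 0,"ay": 0,"az": 0,"claw": 1}
    - {"tx": 0,"ty": 0,"tz": -10,"ax": 0,"ay": 0,"az": 0,"claw": 1}
    - {"tx": 0,"ty": 0,"tz": -8,"ax": 0,"ay": 0,"az": 0,"claw": 1}
    - {"tx": 0,"ty": 0,"tz": 0,"ax": 0,"ay": 0,"az": 0,"claw": 1}
  newtons: 25

```text
time_s: 2.2
tcp_pos: [0.5149, 0.0917, 0.0789]
eef_rot: [180.0, 0.1, -8.1]
contact_force: [-1.3, -0.3, 0.6]
gripper_width: 0.0877
```

step_arm:
  increments:
    - {"tx": 0,"ty": 0,"tz": 0,"ax": 0,"ay": 0,"az": 0,"claw": -1}
    - {"tx": 0,"ty": 0,"tz": 0,"ax": 0,"ay": 0,"az": 0,"claw": -1}
    - {"tx": 0,"ty": 0,"tz": 0,"ax": 0,"ay": 0,"az": 0,"claw": -1}
    - {"tx": 0,"ty": 0,"tz": 0,"ax": 0,"ay": 0,"az": 0,"claw": -1}
    - {"tx": 0,"ty": 0,"tz": 0,"ax": 0,"ay": 0,"az": 0,"claw": -1}
    - {"tx": 0,"ty": 0,"tz": 0,"ax": 0,"ay": 0,"az": 0,"claw": -1}
    - {"tx": 0,"ty": 0,"tz": 0,"ax": 0,"ay": 0,"az": 0,"claw": -1}
  newtons: 25

```text
time_s: 2.9
tcp_pos: [0.5152, 0.0921, 0.08]
eef_rot: [-180.0, -0.0, -8.0]
contact_force: [-1.8, 1.0, 6.0]
gripper_width: 0.0595
```

step_arm:
  increments:
    - {"tx": 0,"ty": 0,"tz": 10,"ax": 0,"ay": 0,"az": 0,"claw": -1}
    - {"tx": 0,"ty": 0,"tz": 20,"ax": 0,"ay": 0,"az": 0,"claw": -1}
    - {"tx": 0,"ty": 0,"tz": 20,"ax": 0,"ay": 0,"az": 0,"claw": -1}
    - {"tx": 0,"ty": 0,"tz": 20,"ax": 0,"ay": 0,"az": 0,"claw": -1}
    - {"tx": 0,"ty": 10,"tz": 10,"ax": 0,"ay": 0,"az": 0,"claw": -1}
    - {"tx": 0,"ty": 20,"tz": 0,"ax": 0,"ay": 0,"az": 0,"claw": -1}

```text
time_s: 3.5
tcp_pos: [0.5155, 0.1222, 0.1614]
eef_rot: [-179.9, -0.1, -8.1]
contact_force: [0.3, 0.6, -1.2]
gripper_width: 0.0599
```

step_arm:
  increments:
    - {"tx": 7,"ty": 24,"tz": 0,"ax": 0,"ay": 0,"az": 0,"claw": -1}
    - {"tx": 7,"ty": 24,"tz": 0,"ax": 0,"ay": 0,"az": 0,"claw": -1}
    - {"tx": 7,"ty": 24,"tz": 0,"ax": 0,"ay": 0,"az": 0,"claw": -1}
    - {"tx": 7,"ty": 24,"tz": 0,"ax": 0,"ay": 0,"az": 0,"claw": -1}
    - {"tx": 7,"ty": 24,"tz": 0,"ax": 0,"ay": 0,"az": 0,"claw": -1}
    - {"tx": 7,"ty": 24,"tz": 0,"ax": 0,"ay": 0,"az": 0,"claw": -1}
    - {"tx": 7,"ty": 24,"tz": 0,"ax": 0,"ay": 0,"az": 0,"claw": -1}
    - {"tx": 7,"ty": 24,"tz": 0,"ax": 0,"ay": 0,"az": 0,"claw": -1}
    - {"tx": 7,"ty": 16,"tz": 0,"ax": 0,"ay": 0,"az": 0,"claw": -1}
    - {"tx": 0,"ty": 8,"tz": 0,"ax": 0,"ay": 0,"az": 0,"claw": -1}
    - {"tx": 0,"ty": 0,"tz": 0,"ax": 0,"ay": 0,"az": 0,"claw": -1}

```text
time_s: 4.6
tcp_pos: [0.5775, 0.3392, 0.1585]
eef_rot: [179.9, 0.1, -7.9]
contact_force: [-0.3, -0.6, -2.2]
gripper_width: 0.0598
```

```bash
python3 - <<'E'
from h import *
c=cap('side'); cv2.imwrite('pics/s2.png',c['image']); s=cap('scene'); cv2.imwrite('pics/sc2.png',s['image'])
w=cap('wrist'); P=cloud(w)
A=sel(w,P,(.25,.70,.24,.46),.0075,.02); print(rect(A),A.min(0),A.max(0))
print(r.get_state()['tcp_pos'],r.get_state()['gripper_width'],r.get_state()['contact_force'])
E
```

```text
([535.5, 337.2, 140.9, 204.8, 85.3], 2104) [0.42765527 0.25984718 0.00750585] [0.6423897  0.40613419 0.01589173]
[0.57750869 0.33748722 0.15932298] 0.05932089405787918 [-0.53435841 -0.86477717 -1.79787246]
```

View pics/s2.png

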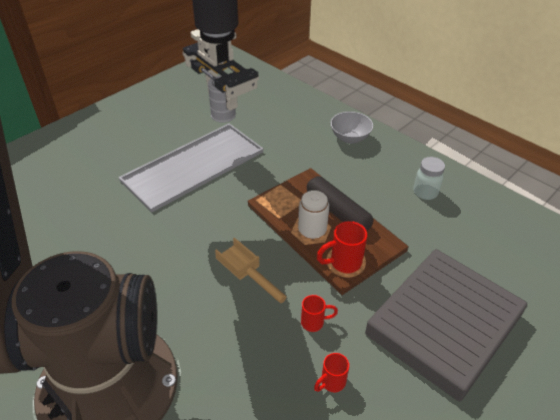

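The side view shows the tin (222,100) held above the far end of the tray, and the square mat (278,202) now empty. The tray strip seen by the wrist camera has its centre line at y≈334 for x=577. I lower the tin there.

step_arm:
  increments:
    - {"tx": 0,"ty": -3,"tz": -20,"ax": 0,"ay": 0,"az": 0,"claw": -1}
    - {"tx": 0,"ty": 0,"tz": -20,"ax": 0,"ay": 0,"az": 0,"claw": -1}
    - {"tx": 0,"ty": 0,"tz": -20,"ax": 0,"ay": 0,"az": 0,"claw": -1}
    - {"tx": 0,"ty": 0,"tz": -15,"ax": 0,"ay": 0,"az": 0,"claw": -1}
    - {"tx": 0,"ty": 0,"tz": -10,"ax": 0,"ay": 0,"az": 0,"claw": -1}
    - {"tx": 0,"ty": 0,"tz": -6,"ax": 0,"ay": 0,"az": 0,"claw": -1}
    - {"tx": 0,"ty": 0,"tz": -3,"ax": 0,"ay": 0,"az": 0,"claw": -1}
    - {"tx": 0,"ty": 0,"tz": -2,"ax": 0,"ay": 0,"az": 0,"claw": -1}
    - {"tx": 0,"ty": 0,"tz": 0,"ax": 0,"ay": 0,"az": 0,"claw": -1}
    - {"tx": 0,"ty": 0,"tz": 0,"ax": 0,"ay": 0,"az": 0,"claw": -1}

```text
time_s: 5.75
tcp_pos: [0.5782, 0.3352, 0.0641]
eef_rot: [-180.0, -0.0, -8.0]
contact_force: [-0.5, 1.1, -1.4]
gripper_width: 0.0593
```

step_arm:
  increments:
    - {"tx": 0,"ty": 0,"tz": -1,"ax": 0,"ay": 0,"az": 0,"claw": -1}
    - {"tx": 0,"ty": 0,"tz": -0.6,"ax": 0,"ay": 0,"az": 0,"claw": -1}
    - {"tx": 0,"ty": 0,"tz": 0,"ax": 0,"ay": 0,"az": 0,"claw": -1}

```text
time_s: 6.05
tcp_pos: [0.578, 0.3351, 0.0621]
eef_rot: [-180.0, -0.0, -8.0]
contact_force: [0.5, 0.6, -1.1]
gripper_width: 0.06
```

step_arm:
  increments:
    - {"tx": 0,"ty": 0,"tz": 0,"ax": 0,"ay": 0,"az": 0,"claw": 0.3}
    - {"tx": 0,"ty": 0,"tz": 0,"ax": 0,"ay": 0,"az": 0,"claw": 1}
    - {"tx": 0,"ty": 0,"tz": 0,"ax": 0,"ay": 0,"az": 0,"claw": 1}
    - {"tx": 0,"ty": 0,"tz": 0,"ax": 0,"ay": 0,"az": 0,"claw": 1}
    - {"tx": 0,"ty": 0,"tz": 0,"ax": 0,"ay": 0,"az": 0,"claw": 1}
    - {"tx": 0,"ty": 0,"tz": 0,"ax": 0,"ay": 0,"az": 0,"claw": 1}
    - {"tx": 0,"ty": 0,"tz": 20,"ax": 0,"ay": 0,"az": 0,"claw": 1}
    - {"tx": 0,"ty": 0,"tz": 30,"ax": 0,"ay": 0,"az": 0,"claw": 1}
    - {"tx": 0,"ty": 0,"tz": 40,"ax": 0,"ay": 0,"az": 0,"claw": 1}
    - {"tx": 0,"ty": 0,"tz": 40,"ax": 0,"ay": 0,"az": 0,"claw": 1}

```text
time_s: 7.05
tcp_pos: [0.5777, 0.3347, 0.193]
eef_rot: [179.9, 0.0, -8.0]
contact_force: [0.9, -0.1, 0.3]
gripper_width: 0.0877
```

step_arm:
  increments:
    - {"tx": -5,"ty": -20,"tz": 0,"ax": 0,"ay": 0,"az": 0,"claw": 1}
    - {"tx": -7.5,"ty": -35,"tz": 0,"ax": 0,"ay": 0,"az": 0,"claw": 1}
    - {"tx": -7.5,"ty": -35,"tz": 0,"ax": 0,"ay": 0,"az": 0,"claw": 1}
    - {"tx": -7.5,"ty": -35,"tz": 0,"ax": 0,"ay": 0,"az": 0,"claw": 1}
    - {"tx": -7.5,"ty": -35,"tz": 0,"ax": 0,"ay": 0,"az": 0,"claw": 1}
    - {"tx": -7.5,"ty": -35,"tz": 0,"ax": 0,"ay": 0,"az": 0,"claw": 1}
    - {"tx": -7.5,"ty": -35,"tz": 0,"ax": 0,"ay": 0,"az": 0,"claw": 1}
    - {"tx": -7.5,"ty": -35,"tz": 0,"ax": 0,"ay": 0,"az": 0,"claw": 1}
    - {"tx": -7.5,"ty": -35,"tz": 0,"ax": 0,"ay": 0,"az": 0,"claw": 1}
    - {"tx": -7.5,"ty": -35,"tz": 0,"ax": 0,"ay": 0,"az": 0,"claw": 1}
    - {"tx": -2.5,"ty": -20,"tz": 0,"ax": 0,"ay": 0,"az": 0,"claw": 1}
    - {"tx": 0,"ty": 0,"tz": 0,"ax": 0,"ay": 0,"az": 0,"claw": 1}

```text
time_s: 8.25
tcp_pos: [0.5022, -0.0221, 0.1922]
eef_rot: [-180.0, -0.0, -8.1]
contact_force: [-0.4, 1.1, -0.1]
gripper_width: 0.0877
```

```bash
python3 - <<'E'
from h import *
w=cap('wrist'); P=cloud(w); cv2.imwrite('pics/w2.png',w['image'])
white=lambda B:(B.min(-1)>120)&(B.max(-1)-B.min(-1)<40)
print('jar',circ(sel(w,P,(.43,.57,-.08,.05),.09,.13,white)),'knob',circ(sel(w,P,(.43,.57,-.08,.05),.111,.13,white)))
cork=lambda B:(B[...,2]>B[...,0]+60)&(B[...,1]>85)
A=sel(w,P,(.43,.6,.03,.16),.018,.028,cork); print('mat_tin',rect(A))
red=lambda B:(B[...,2]>100)&(B[...,1]<70)&(B[...,0]<70)
print('mugrim',circ(sel(w,P,(.43,.56,-.17,-.07),.103,.115,red)))
s=cap('side'); P=cloud(s); A=sel(s,P,(.43,.6,.03,.16),.018,.028,cork); print('mat_tin side',rect(A))
cv2.imwrite('pics/s3.png',s['image']); A=sel(s,P,(.5,.66,.28,.4),.088,.105); print('tin in tray',circ(A))
print(r.get_state()['tcp_pos'])
E
```

```text
jar (502.5, -20.2, 31.0, 5222) knob (502.2, -20.3, 26.2, 4119)
mat_tin ([530.4, 78.6, 115.6, 137.1, 82.1], 12901)
mugrim (484.2, -128.4, 32.0, 1246)
mat_tin side ([517.9, 83.2, 106.4, 82.6, 87.3], 843)
tin in tray (574.1, 334.2, 33.8, 340)
[ 0.50305479 -0.02032188  0.19221411]
```

step_arm:
  increments:
    - {"tx": 0,"ty": 0,"tz": -20,"ax": 0,"ay": 0,"az": 0,"claw": 1}
    - {"tx": 0,"ty": 0,"tz": -20,"ax": 0,"ay": 0,"az": 0,"claw": 1}
    - {"tx": 0,"ty": 0,"tz": -20,"ax": 0,"ay": 0,"az": 0,"claw": 1}
    - {"tx": 0,"ty": 0,"tz": -20,"ax": 0,"ay": 0,"az": 0,"claw": 1}
    - {"tx": 0,"ty": 0,"tz": -20,"ax": 0,"ay": 0,"az": 0,"claw": 1}
    - {"tx": 0,"ty": 0,"tz": -10,"ax": 0,"ay": 0,"az": 0,"claw": 1}
    - {"tx": 0,"ty": 0,"tz": -5,"ax": 0,"ay": 0,"az": 0,"claw": 1}
    - {"tx": 0,"ty": 0,"tz": 0,"ax": 0,"ay": 0,"az": 0,"claw": 1}
  newtons: 30

```text
time_s: 9.15
tcp_pos: [0.5031, -0.0196, 0.0767]
eef_rot: [180.0, 0.0, -8.0]
contact_force: [-0.3, 0.1, 0.2]
gripper_width: 0.0877
```

step_arm:
  increments:
    - {"tx": 0,"ty": 0,"tz": 0,"ax": 0,"ay": 0,"az": 0,"claw": -1}
    - {"tx": 0,"ty": 0,"tz": 0,"ax": 0,"ay": 0,"az": 0,"claw": -1}
    - {"tx": 0,"ty": 0,"tz": 0,"ax": 0,"ay": 0,"az": 0,"claw": -1}
    - {"tx": 0,"ty": 0,"tz": 0,"ax": 0,"ay": 0,"az": 0,"claw": -1}
    - {"tx": 0,"ty": 0,"tz": 0,"ax": 0,"ay": 0,"az": 0,"claw": -1}
    - {"tx": 0,"ty": 0,"tz": 0,"ax": 0,"ay": 0,"az": 0,"claw": -1}
    - {"tx": 0,"ty": 0,"tz": 0,"ax": 0,"ay": 0,"az": 0,"claw": -1}
  newtons: 30

```text
time_s: 9.85
tcp_pos: [0.5032, -0.0201, 0.0774]
eef_rot: [-180.0, -0.0, -8.0]
contact_force: [-1.1, 0.2, 5.8]
gripper_width: 0.0617
```

step_arm:
  increments:
    - {"tx": 0,"ty": 0,"tz": 10,"ax": 0,"ay": 0,"az": 0,"claw": -1}
    - {"tx": 0,"ty": 0,"tz": 20,"ax": 0,"ay": 0,"az": 0,"claw": -1}
    - {"tx": 0,"ty": 0,"tz": 25,"ax": 0,"ay": 0,"az": 0,"claw": -1}
    - {"tx": 0,"ty": 0,"tz": 25,"ax": 0,"ay": 0,"az": 0,"claw": -1}
    - {"tx": 0,"ty": 10,"tz": 20,"ax": 0,"ay": 0,"az": 0,"claw": -1}
    - {"tx": 0,"ty": 20,"tz": 0,"ax": 0,"ay": 0,"az": 0,"claw": -1}
    - {"tx": 0,"ty": 25,"tz": 0,"ax": 0,"ay": 0,"az": 0,"claw": -1}

```text
time_s: 10.55
tcp_pos: [0.5027, 0.0352, 0.1779]
eef_rot: [-179.9, -0.0, -8.1]
contact_force: [-0.0, 0.4, -4.4]
gripper_width: 0.061
```

step_arm:
  increments:
    - {"tx": -2,"ty": 30,"tz": 0,"ax": 0,"ay": 0,"az": 0,"claw": -1}
    - {"tx": -2,"ty": 30,"tz": 0,"ax": 0,"ay": 0,"az": 0,"claw": -1}
    - {"tx": -2,"ty": 30,"tz": 0,"ax": 0,"ay": 0,"az": 0,"claw": -1}
    - {"tx": -2,"ty": 30,"tz": 0,"ax": 0,"ay": 0,"az": 0,"claw": -1}
    - {"tx": -2,"ty": 30,"tz": 0,"ax": 0,"ay": 0,"az": 0,"claw": -1}
    - {"tx": -2,"ty": 30,"tz": 0,"ax": 0,"ay": 0,"az": 0,"claw": -1}
    - {"tx": -2,"ty": 30,"tz": 0,"ax": 0,"ay": 0,"az": 0,"claw": -1}
    - {"tx": -2,"ty": 30,"tz": 0,"ax": 0,"ay": 0,"az": 0,"claw": -1}
    - {"tx": -2,"ty": 30,"tz": 0,"ax": 0,"ay": 0,"az": 0,"claw": -1}
    - {"tx": -2,"ty": 24,"tz": 0,"ax": 0,"ay": 0,"az": 0,"claw": -1}
    - {"tx": 0,"ty": 12,"tz": 0,"ax": 0,"ay": 0,"az": 0,"claw": -1}
    - {"tx": 0,"ty": 0,"tz": 0,"ax": 0,"ay": 0,"az": 0,"claw": -1}

```text
time_s: 11.75
tcp_pos: [0.4827, 0.3422, 0.1766]
eef_rot: [180.0, 0.0, -7.9]
contact_force: [-0.2, -0.3, -2.2]
gripper_width: 0.0614
```

```bash
python3 - <<'E'
from h import *
print(r.get_state()['tcp_pos'],r.get_state()['gripper_width'],r.get_state()['contact_force'])
w=cap('wrist'); P=cloud(w); cv2.imwrite('pics/w3.png',w['image'])
A=sel(w,P,(.2,.70,.24,.46),.0075,.02); print(rect(A),A.min(0),A.max(0))
E
```

```text
[0.48272721 0.34220579 0.17660388] 0.061363817156441354 [-0.16137335 -0.30901386 -2.23849817]
([481.5, 341.5, 140.9, 312.9, 85.4], 3791) [0.32027453 0.25971106 0.00750179] [0.64297342 0.41451746 0.01589374]
```

View pics/w3.png

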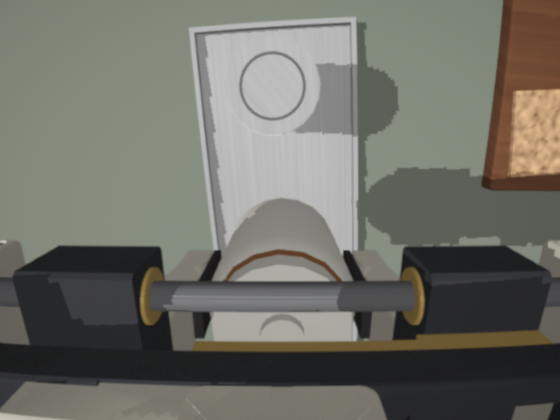

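The wrist view shows the tin standing inside the tray at (272,85) and the jar held over the tray centre at (280,270). I lower it.

step_arm:
  increments:
    - {"tx": 0,"ty": 0,"tz": -20,"ax": 0,"ay": 0,"az": 0,"claw": -1}
    - {"tx": 0,"ty": 0,"tz": -20,"ax": 0,"ay": 0,"az": 0,"claw": -1}
    - {"tx": 0,"ty": 0,"tz": -20,"ax": 0,"ay": 0,"az": 0,"claw": -1}
    - {"tx": 0,"ty": 0,"tz": -20,"ax": 0,"ay": 0,"az": 0,"claw": -1}
    - {"tx": 0,"ty": 0,"tz": -15,"ax": 0,"ay": 0,"az": 0,"claw": -1}
    - {"tx": 0,"ty": 0,"tz": -10,"ax": 0,"ay": 0,"az": 0,"claw": -1}
    - {"tx": 0,"ty": 0,"tz": -6,"ax": 0,"ay": 0,"az": 0,"claw": -1}
    - {"tx": 0,"ty": 0,"tz": -4,"ax": 0,"ay": 0,"az": 0,"claw": -1}
    - {"tx": 0,"ty": 0,"tz": -2,"ax": 0,"ay": 0,"az": 0,"claw": -1}
    - {"tx": 0,"ty": 0,"tz": 0,"ax": 0,"ay": 0,"az": 0,"claw": -1}

```text
time_s: 12.8
tcp_pos: [0.4831, 0.3411, 0.0602]
eef_rot: [-180.0, -0.0, -8.0]
contact_force: [1.2, -0.5, -2.7]
gripper_width: 0.0614
```

step_arm:
  increments:
    - {"tx": 0,"ty": 0,"tz": 0,"ax": 0,"ay": 0,"az": 0,"claw": -1}

```text
time_s: 12.9
tcp_pos: [0.4832, 0.3412, 0.0605]
eef_rot: [-180.0, -0.0, -8.0]
contact_force: [-0.3, 0.7, -3.3]
gripper_width: 0.0617
```

step_arm:
  increments:
    - {"tx": 0,"ty": 0,"tz": -1,"ax": 0,"ay": 0,"az": 0,"claw": -1}
    - {"tx": 0,"ty": 0,"tz": 0,"ax": 0,"ay": 0,"az": 0,"claw": 0.3}
    - {"tx": 0,"ty": 0,"tz": 0,"ax": 0,"ay": 0,"az": 0,"claw": 1}
    - {"tx": 0,"ty": 0,"tz": 0,"ax": 0,"ay": 0,"az": 0,"claw": 1}
    - {"tx": 0,"ty": 0,"tz": 0,"ax": 0,"ay": 0,"az": 0,"claw": 1}
    - {"tx": 0,"ty": 0,"tz": 0,"ax": 0,"ay": 0,"az": 0,"claw": 1}
    - {"tx": 0,"ty": 0,"tz": 0,"ax": 0,"ay": 0,"az": 0,"claw": 1}
    - {"tx": 0,"ty": 0,"tz": 20,"ax": 0,"ay": 0,"az": 0,"claw": 1}
    - {"tx": 0,"ty": 0,"tz": 30,"ax": 0,"ay": 0,"az": 0,"claw": 1}
    - {"tx": 0,"ty": 0,"tz": 40,"ax": 0,"ay": 0,"az": 0,"claw": 1}
    - {"tx": 0,"ty": 0,"tz": 40,"ax": 0,"ay": 0,"az": 0,"claw": 1}

```text
time_s: 14.0
tcp_pos: [0.4827, 0.3406, 0.1901]
eef_rot: [179.9, 0.0, -8.0]
contact_force: [0.3, 1.4, 0.3]
gripper_width: 0.0876
```

step_arm:
  increments:
    - {"tx": 0,"ty": -30,"tz": 0,"ax": 0,"ay": 0,"az": 0,"claw": 1}
    - {"tx": 0,"ty": -42,"tz": 0,"ax": 0,"ay": 0,"az": -2,"claw": 1}
    - {"tx": 0,"ty": -42,"tz": 0,"ax": 0,"ay": 0,"az": -2,"claw": 1}
    - {"tx": 0,"ty": -42,"tz": 0,"ax": 0,"ay": 0,"az": -2,"claw": 1}
    - {"tx": 0,"ty": -42,"tz": 0,"ax": 0,"ay": 0,"az": -2,"claw": 1}
    - {"tx": 0,"ty": -42,"tz": 0,"ax": 0,"ay": 0,"az": -2,"claw": 1}
    - {"tx": 0,"ty": -42,"tz": 0,"ax": 0,"ay": 0,"az": -2,"claw": 1}
    - {"tx": 0,"ty": -42,"tz": 0,"ax": 0,"ay": 0,"az": -2,"claw": 1}
    - {"tx": 0,"ty": -42,"tz": 0,"ax": 0,"ay": 0,"az": -2,"claw": 1}
    - {"tx": 0,"ty": -42,"tz": 0,"ax": 0,"ay": 0,"az": -1,"claw": 1}
    - {"tx": 1,"ty": -40,"tz": 0,"ax": 0,"ay": 0,"az": 0,"claw": 1}
    - {"tx": 0,"ty": -21,"tz": 0,"ax": 0,"ay": 0,"az": 0,"claw": 1}

```text
time_s: 15.2
tcp_pos: [0.4836, -0.1305, 0.189]
eef_rot: [180.0, -0.0, -25.1]
contact_force: [1.1, -0.3, -0.3]
gripper_width: 0.088
```

```bash
python3 - <<'E'
from h import *
print(r.get_state()['tcp_pos'],r.get_state()['eef_rot'])
w=cap('wrist'); P=cloud(w); cv2.imwrite('pics/w4.png',w['image'])
red=lambda B:(B[...,2]>100)&(B[...,1]<70)&(B[...,0]<70)
print('mugrim',circ(sel(w,P,(.43,.56,-.17,-.07),.103,.115,red)))
s=cap('side'); cv2.imwrite('pics/s4.png',s['image']); c=cap('scene'); cv2.imwrite('pics/sc4.png',c['image'])
print(r.get_state()['tcp_pos'],r.get_state()['eef_rot'])
P=cloud(s); A=sel(s,P,(.42,.55,.28,.4),.088,.107); print('jar in tray',circ(A)); 
E
```

```text
[ 0.48357809 -0.13049008  0.18904531] [ 1.79992972e+02 -8.68711575e-03 -2.50971466e+01]
mugrim (485.5, -130.7, 30.9, 789)
[ 0.4836763  -0.12926004  0.18883789] [ 1.79993174e+02  1.05127578e-02 -2.51546759e+01]
jar in tray (502.9, 331.6, 48.8, 295)
```

View pics/w4.png

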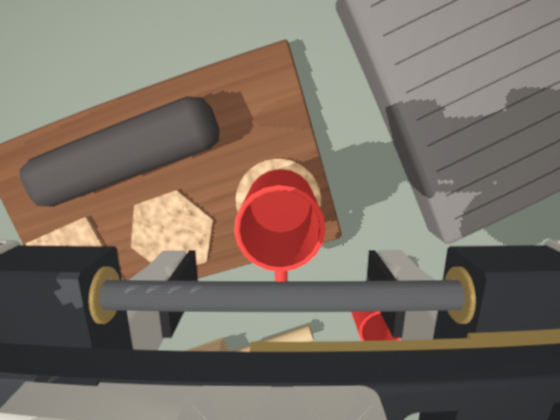

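The mug (280,230) is between the open fingers with its handle at right angles to the jaws. The hexagonal mat (172,230) and the square mat are empty. I descend and grip.

step_arm:
  increments:
    - {"tx": 0,"ty": 0,"tz": -20,"ax": 0,"ay": 0,"az": 0,"claw": 1}
    - {"tx": 0,"ty": 0,"tz": -20,"ax": 0,"ay": 0,"az": 0,"claw": 1}
    - {"tx": 0,"ty": 0,"tz": -20,"ax": 0,"ay": 0,"az": 0,"claw": 1}
    - {"tx": 0,"ty": 0,"tz": -20,"ax": 0,"ay": 0,"az": 0,"claw": 1}
    - {"tx": 0,"ty": 0,"tz": -20,"ax": 0,"ay": 0,"az": 0,"claw": 1}
    - {"tx": 0,"ty": 0,"tz": -10,"ax": 0,"ay": 0,"az": 0,"claw": 1}
    - {"tx": 0,"ty": 0,"tz": -3,"ax": 0,"ay": 0,"az": 0,"claw": 1}
    - {"tx": 0,"ty": 0,"tz": 0,"ax": 0,"ay": 0,"az": 0,"claw": 1}
  newtons: 15

```text
time_s: 16.15
tcp_pos: [0.4842, -0.1277, 0.0761]
eef_rot: [180.0, 0.0, -25.0]
contact_force: [-1.0, 0.5, 0.1]
gripper_width: 0.0877
```

step_arm:
  increments:
    - {"tx": 0,"ty": 0,"tz": 0,"ax": 0,"ay": 0,"az": 0,"claw": -1}
    - {"tx": 0,"ty": 0,"tz": 0,"ax": 0,"ay": 0,"az": 0,"claw": -1}
    - {"tx": 0,"ty": 0,"tz": 0,"ax": 0,"ay": 0,"az": 0,"claw": -1}
    - {"tx": 0,"ty": 0,"tz": 0,"ax": 0,"ay": 0,"az": 0,"claw": -1}
    - {"tx": 0,"ty": 0,"tz": 0,"ax": 0,"ay": 0,"az": 0,"claw": -1}
    - {"tx": 0,"ty": 0,"tz": 0,"ax": 0,"ay": 0,"az": 0,"claw": -1}
    - {"tx": 0,"ty": 0,"tz": 0,"ax": 0,"ay": 0,"az": 0,"claw": -1}
  newtons: 15

```text
time_s: 16.85
tcp_pos: [0.4842, -0.1281, 0.0764]
eef_rot: [-180.0, -0.0, -25.0]
contact_force: [-1.3, 0.8, 5.8]
gripper_width: 0.0624
```

step_arm:
  increments:
    - {"tx": 0,"ty": 0,"tz": 10,"ax": 0,"ay": 0,"az": 0,"claw": -1}
    - {"tx": 0,"ty": 0,"tz": 20,"ax": 0,"ay": 0,"az": 0,"claw": -1}
    - {"tx": 0,"ty": 0,"tz": 25,"ax": 0,"ay": 0,"az": 0,"claw": -1}
    - {"tx": 0,"ty": 0,"tz": 25,"ax": 0,"ay": 0,"az": 0,"claw": -1}
    - {"tx": 0,"ty": 10,"tz": 20,"ax": 0,"ay": 0,"az": 0,"claw": -1}
    - {"tx": 0,"ty": 20,"tz": 0,"ax": 0,"ay": 0,"az": 0,"claw": -1}
    - {"tx": -3,"ty": 30,"tz": 0,"ax": 0,"ay": 0,"az": 0,"claw": -1}
    - {"tx": -5,"ty": 35,"tz": 0,"ax": 0,"ay": 0,"az": 0,"claw": -1}
    - {"tx": -8,"ty": 35,"tz": 0,"ax": 0,"ay": 0,"az": 0,"claw": -1}

```text
time_s: 17.75
tcp_pos: [0.4677, 0.003, 0.1764]
eef_rot: [-180.0, -0.0, -25.1]
contact_force: [0.7, 0.2, -0.8]
gripper_width: 0.0624
```

step_arm:
  increments:
    - {"tx": -8,"ty": 35,"tz": 0,"ax": 0,"ay": 0,"az": 0,"claw": -1}
    - {"tx": -8,"ty": 35,"tz": 0,"ax": 0,"ay": 0,"az": 0,"claw": -1}
    - {"tx": -8,"ty": 35,"tz": 0,"ax": 0,"ay": 0,"az": 0,"claw": -1}
    - {"tx": -8,"ty": 35,"tz": 0,"ax": 0,"ay": 0,"az": 0,"claw": -1}
    - {"tx": -8,"ty": 35,"tz": 0,"ax": 0,"ay": 0,"az": 0,"claw": -1}
    - {"tx": -8,"ty": 35,"tz": 0,"ax": 0,"ay": 0,"az": 0,"claw": -1}
    - {"tx": -8,"ty": 35,"tz": 0,"ax": 0,"ay": 0,"az": 0,"claw": -1}
    - {"tx": -8,"ty": 35,"tz": 0,"ax": 0,"ay": 0,"az": 0,"claw": -1}
    - {"tx": -8,"ty": 35,"tz": 0,"ax": 0,"ay": 0,"az": 0,"claw": -1}
    - {"tx": -8,"ty": 20,"tz": 0,"ax": 0,"ay": 0,"az": 0,"claw": -1}
    - {"tx": 0,"ty": 10,"tz": 0,"ax": 0,"ay": 0,"az": 0,"claw": -1}
    - {"tx": 0,"ty": 0,"tz": 0,"ax": 0,"ay": 0,"az": 0,"claw": -1}

```text
time_s: 18.95
tcp_pos: [0.3879, 0.3478, 0.176]
eef_rot: [180.0, -0.0, -24.9]
contact_force: [0.4, -0.8, -0.2]
gripper_width: 0.0624
```

step_arm:
  increments:
    - {"tx": 0,"ty": 0,"tz": -20,"ax": 0,"ay": 0,"az": 0,"claw": -1}
    - {"tx": 0,"ty": 0,"tz": -20,"ax": 0,"ay": 0,"az": 0,"claw": -1}
    - {"tx": 0,"ty": 0,"tz": -20,"ax": 0,"ay": 0,"az": 0,"claw": -1}
    - {"tx": 0,"ty": 0,"tz": -20,"ax": 0,"ay": 0,"az": 0,"claw": -1}
    - {"tx": 0,"ty": 0,"tz": 0,"ax": 0,"ay": 0,"az": 0,"claw": -1}

```text
time_s: 19.45
tcp_pos: [0.3873, 0.3442, 0.0938]
eef_rot: [179.7, 0.0, -25.1]
contact_force: [-0.7, 0.2, -1.2]
gripper_width: 0.0622
```

```bash
python3 - <<'E'
from h import *
print(r.get_state()['tcp_pos'],r.get_state()['eef_rot'],r.get_state()['gripper_width'])
s=cap('side'); c=cap('scene'); cv2.imwrite('pics/c5.png',np.hstack([s['image'][60:260,40:340],c['image'][220:420,200:500]]))
cv2.imwrite('pics/sc5.png',c['image'])
E
```

```text
[0.38732893 0.34416032 0.09382847] [ 1.79713257e+02  4.17345457e-02 -2.51019717e+01] 0.062243458054024974
```

View pics/c5.png

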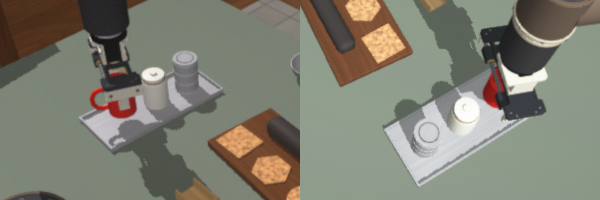

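Tin and jar stand upright in the tray, and the mug is above its near end. I lower it the rest of the way.

step_arm:
  increments:
    - {"tx": 0,"ty": 0,"tz": -15,"ax": 0,"ay": 0,"az": 0,"claw": -1}
    - {"tx": 0,"ty": 0,"tz": -10,"ax": 0,"ay": 0,"az": 0,"claw": -1}
    - {"tx": 0,"ty": 0,"tz": -6,"ax": 0,"ay": 0,"az": 0,"claw": -1}
    - {"tx": 0,"ty": 0,"tz": -3,"ax": 0,"ay": 0,"az": 0,"claw": -1}
    - {"tx": 0,"ty": 0,"tz": -2,"ax": 0,"ay": 0,"az": 0,"claw": -1}
    - {"tx": 0,"ty": 0,"tz": 0,"ax": 0,"ay": 0,"az": 0,"claw": -1}
    - {"tx": 0,"ty": 0,"tz": 0,"ax": 0,"ay": 0,"az": 0,"claw": -1}

```text
time_s: 20.25
tcp_pos: [0.3881, 0.3472, 0.0603]
eef_rot: [-180.0, -0.0, -25.0]
contact_force: [0.3, -0.0, -2.0]
gripper_width: 0.0623
```

step_arm:
  increments:
    - {"tx": 0,"ty": 0,"tz": -1.5,"ax": 0,"ay": 0,"az": 0,"claw": -1}
    - {"tx": 0,"ty": 0,"tz": 0,"ax": 0,"ay": 0,"az": 0,"claw": 0.3}
    - {"tx": 0,"ty": 0,"tz": 0,"ax": 0,"ay": 0,"az": 0,"claw": 1}
    - {"tx": 0,"ty": 0,"tz": 0,"ax": 0,"ay": 0,"az": 0,"claw": 1}
    - {"tx": 0,"ty": 0,"tz": 0,"ax": 0,"ay": 0,"az": 0,"claw": 1}
    - {"tx": 0,"ty": 0,"tz": 0,"ax": 0,"ay": 0,"az": 0,"claw": 1}
    - {"tx": 0,"ty": 0,"tz": 0,"ax": 0,"ay": 0,"az": 0,"claw": 1}
    - {"tx": 0,"ty": 0,"tz": 20,"ax": 0,"ay": 0,"az": 0,"claw": 1}
    - {"tx": 0,"ty": 0,"tz": 30,"ax": 0,"ay": 0,"az": 0,"claw": 1}
    - {"tx": 0,"ty": 0,"tz": 40,"ax": 0,"ay": 0,"az": 0,"claw": 1}
    - {"tx": 0,"ty": 0,"tz": 40,"ax": 0,"ay": 0,"az": 0,"claw": 1}

```text
time_s: 21.35
tcp_pos: [0.3877, 0.3465, 0.1896]
eef_rot: [179.9, 0.0, -25.0]
contact_force: [1.4, 0.9, -0.3]
gripper_width: 0.0878
```

step_arm:
  increments:
    - {"tx": 16,"ty": -30,"tz": 0,"ax": 0,"ay": 0,"az": -6,"claw": 1}
    - {"tx": 16,"ty": -30,"tz": 0,"ax": 0,"ay": 0,"az": -6,"claw": 1}
    - {"tx": 16,"ty": -30,"tz": 0,"ax": 0,"ay": 0,"az": -6,"claw": 1}
    - {"tx": 16,"ty": -30,"tz": 0,"ax": 0,"ay": 0,"az": -6,"claw": 1}
    - {"tx": 16,"ty": -30,"tz": 0,"ax": 0,"ay": 0,"az": -6,"claw": 1}
    - {"tx": 16,"ty": -30,"tz": 0,"ax": 0,"ay": 0,"az": -6,"claw": 1}
    - {"tx": 16,"ty": -30,"tz": 0,"ax": 0,"ay": 0,"az": -6,"claw": 1}
    - {"tx": 16,"ty": -30,"tz": 0,"ax": 0,"ay": 0,"az": -6,"claw": 1}
    - {"tx": 16,"ty": -30,"tz": 0,"ax": 0,"ay": 0,"az": -6,"claw": 1}
    - {"tx": 16,"ty": -30,"tz": 0,"ax": 0,"ay": 0,"az": -6,"claw": 1}
    - {"tx": 16,"ty": -30,"tz": 0,"ax": 0,"ay": 0,"az": -6,"claw": 1}
    - {"tx": 16,"ty": -30,"tz": 0,"ax": 0,"ay": 0,"az": -5.4,"claw": 1}

```text
time_s: 22.55
tcp_pos: [0.5804, -0.0144, 0.1885]
eef_rot: [-180.0, 0.0, -96.6]
contact_force: [-0.1, 0.0, 0.3]
gripper_width: 0.0875
```

step_arm:
  increments:
    - {"tx": 4,"ty": -5,"tz": 0,"ax": 0,"ay": 0,"az": 0,"claw": 1}
    - {"tx": 3,"ty": -4,"tz": 0,"ax": 0,"ay": 0,"az": 0,"claw": 1}
    - {"tx": 0,"ty": 0,"tz": 0,"ax": 0,"ay": 0,"az": 0,"claw": 1}

```text
time_s: 22.85
tcp_pos: [0.587, -0.0221, 0.1883]
eef_rot: [180.0, -0.0, -96.4]
contact_force: [-0.0, 0.3, 0.1]
gripper_width: 0.0875
```

```bash
python3 - <<'E'
from h import *
print(r.get_state()['tcp_pos'],r.get_state()['eef_rot'],r.get_state()['joints'])
dark=lambda B:B.max(-1)<75
cork=lambda B:(B[...,2]>B[...,0]+60)&(B[...,1]>100)&(B[...,2]>150)
red=lambda B:(B[...,2]>100)&(B[...,1]<70)&(B[...,0]<70)
for n in ['wrist','side','scene']:
    c=cap(n); cv2.imwrite(f'pics/{n}6.png',c['image']); P=cloud(c)
    for nm,a in [('roller',((.53,.65,-.15,.09),.045,.068,dark)),('tray tin',((.53,.63,.28,.39),.085,.11,None)),('tray jar',((.44,.53,.29,.39),.085,.11,None)),('tray mug',((.33,.44,.29,.42),.083,.095,red)),
       ('slab',((.36,.66,-.48,-.22),.04,.052,None))]:
        A=sel(c,P,*a)
        if len(A)>50: print(n,nm,rect(A) if nm in('roller','slab') else circ(A),round(float(np.percentile(A[:,2],98)),4))
    for nm,(x,y) in dict(tin=(515,92),jar=(502,-20),mug=(484,-128)).items():
        x/=1000;y/=1000
        m=((P[...,0]-x)**2+(P[...,1]-y)**2<.058**2)&(abs(P[...,2]-.021)<.008)&cork(c['image'].astype(int))
        m=cv2.morphologyEx(m.astype(np.uint8),cv2.MORPH_OPEN,np.ones((3,3)))
        m=cv2.morphologyEx(m,cv2.MORPH_CLOSE,np.ones((7,7)))
        ct=cv2.findContours(m,cv2.RETR_EXTERNAL,cv2.CHAIN_APPROX_NONE)[0]
        if not ct: continue
        k=max(ct,key=cv2.contourArea)
        if cv2.contourArea(k)<200: continue
        A=np.array([onz(c,*q,.022) for q in cv2.convexHull(k)[:,0]])
        M=cv2.moments((cv2.convexHull((A[:,:2]*1000).astype(np.float32))))
        print(n,'mat',nm,rect(A)[0],circ(A)[:3],'centroid',round(M['m10']/M['m00'],1),round(M['m01']/M['m00'],1),'area',round(M['m00']))
E
```

```text
[ 0.58696513 -0.0220539   0.18827027] [ 1.79982702e+02 -2.49503991e-03 -9.63708692e+01] [ 1.69039225e+01  1.48770764e+01 -1.52810611e+01 -5.25329914e-03
 -5.98587384e+01 -2.32721536e+01]
wrist roller ([585.5, -33.5, 156.7, 44.4, 83.4], 2056) 0.0591
wrist mat tin [522.8, 118.3, 27.0, 68.0, 83.0] (522.6, 116.5, 35.6) centroid 525.2 117.7 area 1626
wrist mat jar [500.4, -18.0, 87.8, 78.1, 23.6] (499.9, -18.1, 44.4) centroid 500.1 -18.0 area 5255
wrist mat mug [484.5, -127.3, 81.2, 80.2, 20.7] (484.6, -127.3, 41.1) centroid 484.4 -127.1 area 5137
side roller ([583.5, -24.9, 176.7, 43.7, 83.2], 1125) 0.0631
side tray tin (578.2, 334.1, 34.2, 363) 0.0979
side tray jar (482.2, 338.0, 29.1, 292) 0.1002
side tray mug (387.2, 345.6, 33.3, 193) 0.0921
side slab ([507.1, -347.6, 243.1, 198.9, 1.8], 11990) 0.0489
side mat tin [517.2, 92.4, 78.5, 78.5, 87.2] (515.8, 91.1, 50.6) centroid 516.7 92.4 area 5951
side mat jar [501.4, -18.0, 79.1, 82.7, 44.5] (501.5, -18.1, 43.0) centroid 501.4 -17.1 area 5064
side mat mug [483.4, -124.3, 78.9, 74.3, 44.4] (486.4, -125.8, 41.1) centroid 485.1 -124.4 area 4793
scene roller ([589.3, -19.3, 175.2, 45.6, 83.6], 1143) 0.0629
scene tray tin (578.1, 335.2, 31.1, 742) 0.0985
scene tray jar (482.6, 342.3, 26.6, 499) 0.1009
scene tray mug (389.8, 348.2, 31.7, 176) 0.0924
scene slab ([512.4, -346.7, 231.6, 201.9, 2.3], 2280) 0.0488
scene mat tin [516.5, 91.4, 79.5, 79.6, 87.2] (516.6, 92.1, 51.9) centroid 516.6 91.6 area 6164
scene mat jar [501.4, -15.8, 79.6, 83.9, 55.8] (502.4, -18.1, 44.2) centroid 501.7 -16.9 area 5271
```

View pics/wrist6.png

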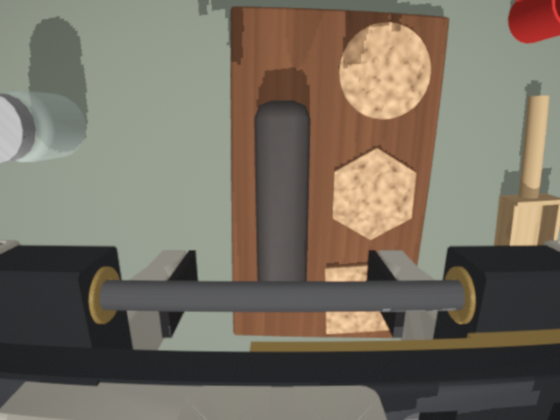

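The wrist view shows the roller (282,190) midway between the fingers, and the three mats empty. All three vessels are in the tray at rim heights 0.098, 0.100 and 0.092, as expected when upright. Mat centres come out at tin (516.7,92), jar (501.2,−17.6) and mug (484.5,−127), spaced about 110 mm as stated. Now the roller.

step_arm:
  increments:
    - {"tx": 0,"ty": 0,"tz": -30,"ax": 0,"ay": 0,"az": 0,"claw": 1}
    - {"tx": 0,"ty": 0,"tz": -30,"ax": 0,"ay": 0,"az": 0,"claw": 1}
    - {"tx": 0,"ty": 0,"tz": -30,"ax": 0,"ay": 0,"az": 0,"claw": 1}
    - {"tx": 0,"ty": 0,"tz": -25,"ax": 0,"ay": 0,"az": 0,"claw": 1}
    - {"tx": 0,"ty": 0,"tz": -15,"ax": 0,"ay": 0,"az": 0,"claw": 1}
    - {"tx": 0,"ty": 0,"tz": -10,"ax": 0,"ay": 0,"az": 0,"claw": 1}
    - {"tx": 0,"ty": 0,"tz": -5,"ax": 0,"ay": 0,"az": 0,"claw": 1}
    - {"tx": 0,"ty": 0,"tz": 0,"ax": 0,"ay": 0,"az": 0,"claw": 1}
  newtons: 50

```text
time_s: 23.8
tcp_pos: [0.5869, -0.0216, 0.0434]
eef_rot: [180.0, -0.0, -96.4]
contact_force: [-0.3, 0.1, 0.1]
gripper_width: 0.0877
```

step_arm:
  increments:
    - {"tx": 0,"ty": 0,"tz": 0,"ax": 0,"ay": 0,"az": 0,"claw": -1}
    - {"tx": 0,"ty": 0,"tz": 0,"ax": 0,"ay": 0,"az": 0,"claw": -1}
    - {"tx": 0,"ty": 0,"tz": 0,"ax": 0,"ay": 0,"az": 0,"claw": -1}
    - {"tx": 0,"ty": 0,"tz": 0,"ax": 0,"ay": 0,"az": 0,"claw": -1}
    - {"tx": 0,"ty": 0,"tz": 0,"ax": 0,"ay": 0,"az": 0,"claw": -1}
    - {"tx": 0,"ty": 0,"tz": 0,"ax": 0,"ay": 0,"az": 0,"claw": -1}
    - {"tx": 0,"ty": 0,"tz": 0,"ax": 0,"ay": 0,"az": 0,"claw": -1}
    - {"tx": 0,"ty": 0,"tz": 0,"ax": 0,"ay": 0,"az": 0,"claw": -1}
    - {"tx": 0,"ty": 0,"tz": 0,"ax": 0,"ay": 0,"az": 0,"claw": -1}
    - {"tx": 0,"ty": 0,"tz": 0,"ax": 0,"ay": 0,"az": 0,"claw": -1}
  newtons: 50

```text
time_s: 24.8
tcp_pos: [0.587, -0.022, 0.0436]
eef_rot: [-180.0, 0.0, -96.4]
contact_force: [-1.6, 0.2, 3.4]
gripper_width: 0.0458
```

step_arm:
  increments:
    - {"tx": 0,"ty": 0,"tz": 5,"ax": 0,"ay": 0,"az": 0,"claw": -1}
    - {"tx": 0,"ty": 0,"tz": 10,"ax": 0,"ay": 0,"az": 0,"claw": -1}
    - {"tx": 0,"ty": 0,"tz": 20,"ax": 0,"ay": 0,"az": 0,"claw": -1}
    - {"tx": 0,"ty": 0,"tz": 20,"ax": 0,"ay": 0,"az": 0,"claw": -1}
    - {"tx": 0,"ty": 0,"tz": 20,"ax": 0,"ay": 0,"az": 0,"claw": -1}
    - {"tx": 0,"ty": 0,"tz": 15,"ax": 0,"ay": 0,"az": 0,"claw": -1}
    - {"tx": 0,"ty": 0,"tz": 0,"ax": 0,"ay": 0,"az": 0,"claw": -1}

```text
time_s: 25.5
tcp_pos: [0.5879, -0.0218, 0.1357]
eef_rot: [-179.8, 0.1, -96.4]
contact_force: [1.2, 0.4, -8.8]
gripper_width: 0.0456
```

```bash
python3 - <<'E'
from h import *
st=r.get_state(); print(st['tcp_pos'],st['contact_force'],st['moment'],st['gripper_width'])
dark=lambda B:B.max(-1)<75
for n in ['wrist','side','scene']:
    c=cap(n); cv2.imwrite(f'pics/{n}7.png',c['image']); P=cloud(c)
    A=sel(c,P,(.53,.65,-.15,.09),.115,.175,dark); 
    if len(A)>50: print(n,rect(A),A[:,1].min(),A[:,1].max())
E
```

```text
[ 0.58789329 -0.02177988  0.1356518 ] [ 1.16483021  0.39167687 -8.81010613] [ 0.00750707 -0.22142753  0.02877832] 0.04559880857524454
wrist ([584.0, -53.9, 113.8, 52.6, 83.4], 9160) -0.11143423746149793 0.005092580655017484
side ([582.8, -63.3, 99.0, 51.9, 85.0], 987) -0.11197265984364396 -0.016047898883297745
scene ([593.1, 17.7, 103.9, 47.4, 80.8], 698) -0.03237483806510948 0.06926152464420868
```

The roller is held centred: its ends are at y −0.112 and +0.069, so its middle is at −0.021 with the TCP at −0.022. I carry it to the slab and turn it by 8.2°.

step_arm:
  increments:
    - {"tx": -2,"ty": -10,"tz": 0,"ax": 0,"ay": 0,"az": 0,"claw": -1}
    - {"tx": -7,"ty": -25,"tz": 0,"ax": 0,"ay": 0,"az": 0.8,"claw": -1}
    - {"tx": -8,"ty": -35,"tz": 0,"ax": 0,"ay": 0,"az": 1,"claw": -1}
    - {"tx": -8,"ty": -35,"tz": 0,"ax": 0,"ay": 0,"az": 1,"claw": -1}
    - {"tx": -8,"ty": -35,"tz": 0,"ax": 0,"ay": 0,"az": 1,"claw": -1}
    - {"tx": -8,"ty": -35,"tz": 0,"ax": 0,"ay": 0,"az": 1,"claw": -1}
    - {"tx": -8,"ty": -35,"tz": 0,"ax": 0,"ay": 0,"az": 1,"claw": -1}
    - {"tx": -8,"ty": -35,"tz": 0,"ax": 0,"ay": 0,"az": 1,"claw": -1}
    - {"tx": -8,"ty": -35,"tz": 0,"ax": 0,"ay": 0,"az": 1,"claw": -1}
    - {"tx": -8,"ty": -28,"tz": 0,"ax": 0,"ay": 0,"az": 0.4,"claw": -1}
    - {"tx": -7,"ty": -18,"tz": 0,"ax": 0,"ay": 0,"az": 0,"claw": -1}
    - {"tx": 0,"ty": 0,"tz": 0,"ax": 0,"ay": 0,"az": 0,"claw": -1}

```text
time_s: 26.85
tcp_pos: [0.5047, -0.3503, 0.1318]
eef_rot: [179.8, 0.0, -88.4]
contact_force: [-0.5, 1.1, -9.9]
gripper_width: 0.0458
```

```bash
python3 - <<'E'
from h import *
st=r.get_state(); print(st['tcp_pos'],st['eef_rot'],st['contact_force'],st['gripper_width'])
for n in ['wrist']:
    c=cap(n); P=cloud(c); cv2.imwrite('pics/w8.png',c['image'])
    A=sel(c,P,(.34,.68,-.5,-.2),.041,.051); print(rect(A),A.min(0),A.max(0))
E
```

```text
[ 0.50467877 -0.35032432  0.13183115] [ 1.79828446e+02  4.64051493e-02 -8.83832326e+01] [-0.48659288  1.05765294 -9.8857668 ] 0.04583576664989019
([506.8, -351.8, 237.7, 194.3, 1.8], 38600) [ 0.38863773 -0.45200126  0.04100564] [ 0.62824658 -0.25393934  0.04902039]
```

View pics/w8.png

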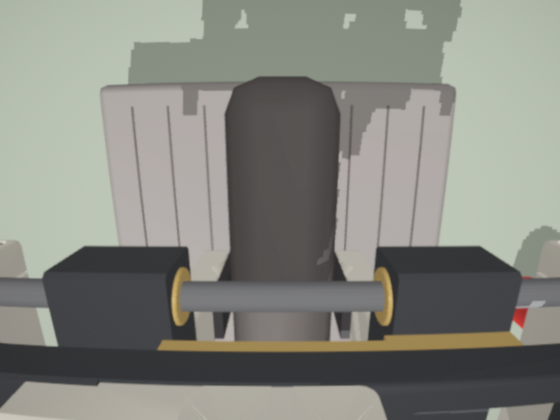

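The roller hangs over the slab, parallel to the grooves. I lower it and check.

step_arm:
  increments:
    - {"tx": 0,"ty": 0,"tz": -15,"ax": 0,"ay": 0,"az": 0,"claw": -1}
    - {"tx": 0,"ty": 0,"tz": -15,"ax": 0,"ay": 0,"az": 0,"claw": -1}
    - {"tx": 0,"ty": 0,"tz": -12,"ax": 0,"ay": 0,"az": 0,"claw": -1}
    - {"tx": 0,"ty": 0,"tz": -8,"ax": 0,"ay": 0,"az": 0,"claw": -1}
    - {"tx": 0,"ty": 0,"tz": -5,"ax": 0,"ay": 0,"az": 0,"claw": -1}
    - {"tx": 0,"ty": 0,"tz": -3,"ax": 0,"ay": 0,"az": 0,"claw": -1}
    - {"tx": 0,"ty": 0,"tz": -1,"ax": 0,"ay": 0,"az": 0,"claw": -1}
    - {"tx": 0,"ty": 0,"tz": 0,"ax": 0,"ay": 0,"az": 0,"claw": -1}
    - {"tx": 0,"ty": 0,"tz": 0,"ax": 0,"ay": 0,"az": 0,"claw": -1}
    - {"tx": 0,"ty": 0,"tz": 0,"ax": 0,"ay": 0,"az": 0,"claw": -1}

```text
time_s: 27.9
tcp_pos: [0.5072, -0.3481, 0.0749]
eef_rot: [-180.0, -0.0, -88.2]
contact_force: [0.3, -0.1, -8.6]
gripper_width: 0.0456
```

step_arm:
  increments:
    - {"tx": 0,"ty": 0,"tz": -2,"ax": 0,"ay": 0,"az": 0,"claw": -1}
    - {"tx": 0,"ty": 0,"tz": -1.5,"ax": 0,"ay": 0,"az": 0,"claw": -1}
    - {"tx": 0,"ty": 0,"tz": 0,"ax": 0,"ay": 0,"az": 0,"claw": -1}
    - {"tx": 0,"ty": 0,"tz": 0,"ax": 0,"ay": 0,"az": 0,"claw": -1}

```text
time_s: 28.3
tcp_pos: [0.5069, -0.348, 0.0709]
eef_rot: [180.0, 0.0, -88.2]
contact_force: [-0.2, -0.4, -8.4]
gripper_width: 0.0459
```

step_arm:
  increments:
    - {"tx": 0,"ty": 0,"tz": -0.7,"ax": 0,"ay": 0,"az": 0,"claw": -1}
    - {"tx": 0,"ty": 0,"tz": 0,"ax": 0,"ay": 0,"az": 0,"claw": -1}
    - {"tx": 0,"ty": 0,"tz": 0,"ax": 0,"ay": 0,"az": 0,"claw": -1}

```text
time_s: 28.6
tcp_pos: [0.507, -0.3481, 0.0706]
eef_rot: [-180.0, -0.0, -88.2]
contact_force: [-1.6, 1.8, -4.0]
gripper_width: 0.0459
```

Touching (load down from 8.5 to 4 N). I release, rise, and look from above.

step_arm:
  increments:
    - {"tx": 0,"ty": 0,"tz": -0.3,"ax": 0,"ay": 0,"az": 0,"claw": -1}
    - {"tx": 0,"ty": 0,"tz": 0,"ax": 0,"ay": 0,"az": 0,"claw": 0.3}
    - {"tx": 0,"ty": 0,"tz": 0,"ax": 0,"ay": 0,"az": 0,"claw": 1}
    - {"tx": 0,"ty": 0,"tz": 0,"ax": 0,"ay": 0,"az": 0,"claw": 1}
    - {"tx": 0,"ty": 0,"tz": 0,"ax": 0,"ay": 0,"az": 0,"claw": 1}
    - {"tx": 0,"ty": 0,"tz": 0,"ax": 0,"ay": 0,"az": 0,"claw": 1}
    - {"tx": 0,"ty": 0,"tz": 0,"ax": 0,"ay": 0,"az": 0,"claw": 1}
    - {"tx": 0,"ty": 0,"tz": 20,"ax": 0,"ay": 0,"az": 0,"claw": 1}
    - {"tx": 0,"ty": 0,"tz": 40,"ax": 0,"ay": 0,"az": 0,"claw": 1}
    - {"tx": 0,"ty": 0,"tz": 40,"ax": 0,"ay": 0,"az": 0,"claw": 1}
    - {"tx": 0,"ty": 20,"tz": 20,"ax": 0,"ay": 0,"az": 0,"claw": 1}

```text
time_s: 29.7
tcp_pos: [0.5083, -0.3298, 0.1936]
eef_rot: [-179.8, -0.1, -88.3]
contact_force: [1.3, 0.9, 0.9]
gripper_width: 0.0876
```

step_arm:
  increments:
    - {"tx": 0,"ty": 45,"tz": 0,"ax": 0,"ay": 0,"az": 6,"claw": 1}
    - {"tx": 0,"ty": 45,"tz": 0,"ax": 0,"ay": 0,"az": 6,"claw": 1}
    - {"tx": 0,"ty": 45,"tz": 0,"ax": 0,"ay": 0,"az": 6,"claw": 1}
    - {"tx": 0,"ty": 45,"tz": 0,"ax": 0,"ay": 0,"az": 6,"claw": 1}
    - {"tx": 0,"ty": 45,"tz": 0,"ax": 0,"ay": 0,"az": 6,"claw": 1}
    - {"tx": 0,"ty": 0,"tz": 0,"ax": 0,"ay": 0,"az": 0,"claw": 1}

```text
time_s: 30.3
tcp_pos: [0.5072, -0.099, 0.1905]
eef_rot: [-179.9, -0.0, -57.7]
contact_force: [0.8, -0.1, -0.5]
gripper_width: 0.0878
```

```bash
python3 - <<'E'
from h import *
st=r.get_state(); print(st['tcp_pos'],st['eef_rot'])
for n in ['side','scene']:
    c=cap(n); P=cloud(c); cv2.imwrite(f'pics/{n}9.png',c['image'])
    A=sel(c,P,(.34,.68,-.5,-.2),.065,.1); print(n,'roller',rect(A),A[:,2].max(),A[:,0].min(),A[:,0].max(),A[:,1].min(),A[:,1].max())
    A=sel(c,P,(.34,.68,-.5,-.2),.041,.051); print(n,'slab',rect(A))
E
```

```text
[ 0.50723609 -0.09897689  0.19047887] [-1.79912464e+02 -1.08692906e-02 -5.77343407e+01]
side roller ([505.2, -346.4, 46.4, 179.7, 2.0], 2543) 0.09186011314802237 0.4801793245001973 0.5298091362837279 -0.4362626676846976 -0.25675141426296205
side slab ([506.3, -347.8, 242.2, 198.7, 1.8], 9051)
scene roller ([509.0, -346.1, 48.0, 180.0, 1.6], 927) 0.09273887599387683 0.4849318323575567 0.5346330035548703 -0.4363473842443561 -0.2560289078493027
scene slab ([513.5, -345.1, 233.3, 200.1, 1.7], 2492)
```

View pics/side9.png

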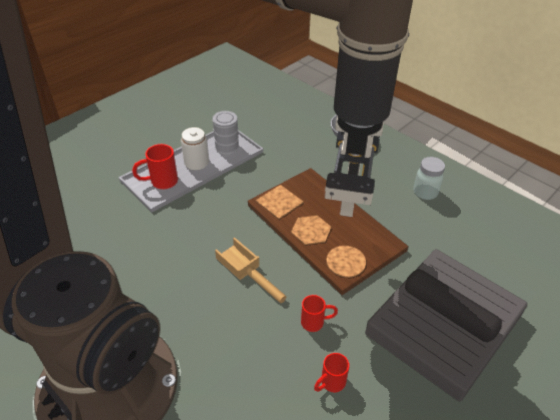

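The roller lies across the slab: its centre is within about 2 mm of the slab's, angle 1.6–2.0° against the slab's 1.8°, and its top at 0.092 shows a flat seat. All three vessels stand upright in the tray (mug 160,167; jar 195,148; tin 225,132). Next I return the mug.

step_arm:
  increments:
    - {"tx": -10,"ty": 30,"tz": 0,"ax": 0,"ay": 0,"az": 3,"claw": 1}
    - {"tx": -10,"ty": 40,"tz": 0,"ax": 0,"ay": 0,"az": 3,"claw": 1}
    - {"tx": -10,"ty": 40,"tz": 0,"ax": 0,"ay": 0,"az": 3,"claw": 1}
    - {"tx": -10,"ty": 40,"tz": 0,"ax": 0,"ay": 0,"az": 3,"claw": 1}
    - {"tx": -10,"ty": 40,"tz": 0,"ax": 0,"ay": 0,"az": 3,"claw": 1}
    - {"tx": -10,"ty": 40,"tz": 0,"ax": 0,"ay": 0,"az": 3,"claw": 1}
    - {"tx": -10,"ty": 40,"tz": 0,"ax": 0,"ay": 0,"az": 3,"claw": 1}
    - {"tx": -10,"ty": 40,"tz": 0,"ax": 0,"ay": 0,"az": 3,"claw": 1}
    - {"tx": -10,"ty": 40,"tz": 0,"ax": 0,"ay": 0,"az": 3,"claw": 1}
    - {"tx": -10,"ty": 40,"tz": 0,"ax": 0,"ay": 0,"az": 3,"claw": 1}
    - {"tx": -10,"ty": 38,"tz": 0,"ax": 0,"ay": 0,"az": 3,"claw": 1}
    - {"tx": -9,"ty": 18,"tz": 0,"ax": 0,"ay": 0,"az": 0,"claw": 1}

```text
time_s: 31.6
tcp_pos: [0.3885, 0.345, 0.1898]
eef_rot: [-180.0, -0.0, -25.2]
contact_force: [-0.3, -0.1, -0.2]
gripper_width: 0.088
```

step_arm:
  increments:
    - {"tx": 0,"ty": 0,"tz": 0,"ax": 0,"ay": 0,"az": 0,"claw": 1}

```text
time_s: 31.7
tcp_pos: [0.3882, 0.3444, 0.1896]
eef_rot: [180.0, -0.0, -25.2]
contact_force: [-0.8, -0.6, 0.1]
gripper_width: 0.0875
```

```bash
python3 - <<'E'
from h import *
st=r.get_state(); print(st['tcp_pos'],st['eef_rot'])
c=cap('wrist'); P=cloud(c); cv2.imwrite('pics/w10.png',c['image'])
red=lambda B:(B[...,2]>100)&(B[...,1]<70)&(B[...,0]<70)
print('mugrim',circ(sel(c,P,(.33,.44,.29,.42),.083,.095,red)))
E
```

```text
[0.38815695 0.34435063 0.18958403] [ 1.79978969e+02 -5.53615558e-03 -2.51966405e+01]
mugrim (388.3, 346.5, 31.8, 1334)
```

step_arm:
  increments:
    - {"tx": 0,"ty": 2,"tz": -25,"ax": 0,"ay": 0,"az": 0,"claw": 1}
    - {"tx": 0,"ty": 0,"tz": -25,"ax": 0,"ay": 0,"az": 0,"claw": 1}
    - {"tx": 0,"ty": 0,"tz": -25,"ax": 0,"ay": 0,"az": 0,"claw": 1}
    - {"tx": 0,"ty": 0,"tz": -25,"ax": 0,"ay": 0,"az": 0,"claw": 1}
    - {"tx": 0,"ty": 0,"tz": -15,"ax": 0,"ay": 0,"az": 0,"claw": 1}
    - {"tx": 0,"ty": 0,"tz": -10,"ax": 0,"ay": 0,"az": 0,"claw": 1}
    - {"tx": 0,"ty": 0,"tz": -5,"ax": 0,"ay": 0,"az": 0,"claw": 1}
    - {"tx": 0,"ty": 0,"tz": 0,"ax": 0,"ay": 0,"az": 0,"claw": 1}
    - {"tx": 0,"ty": 0,"tz": 0,"ax": 0,"ay": 0,"az": 0,"claw": 1}
  newtons: 15

```text
time_s: 32.65
tcp_pos: [0.3885, 0.3451, 0.0606]
eef_rot: [-179.9, -0.0, -25.2]
contact_force: [-0.5, -0.0, 0.5]
gripper_width: 0.0875
```

step_arm:
  increments:
    - {"tx": 0,"ty": 0,"tz": 0,"ax": 0,"ay": 0,"az": 0,"claw": -1}
    - {"tx": 0,"ty": 0,"tz": 0,"ax": 0,"ay": 0,"az": 0,"claw": -1}
    - {"tx": 0,"ty": 0,"tz": 0,"ax": 0,"ay": 0,"az": 0,"claw": -1}
    - {"tx": 0,"ty": 0,"tz": 0,"ax": 0,"ay": 0,"az": 0,"claw": -1}
    - {"tx": 0,"ty": 0,"tz": 0,"ax": 0,"ay": 0,"az": 0,"claw": -1}
    - {"tx": 0,"ty": 0,"tz": 0,"ax": 0,"ay": 0,"az": 0,"claw": -1}
    - {"tx": 0,"ty": 0,"tz": 0,"ax": 0,"ay": 0,"az": 0,"claw": -1}
  newtons: 15

```text
time_s: 33.35
tcp_pos: [0.3881, 0.3453, 0.0603]
eef_rot: [-180.0, -0.0, -25.2]
contact_force: [-1.5, 1.0, 5.1]
gripper_width: 0.0623
```

step_arm:
  increments:
    - {"tx": 0,"ty": 0,"tz": 10,"ax": 0,"ay": 0,"az": 0,"claw": -1}
    - {"tx": 0,"ty": 0,"tz": 20,"ax": 0,"ay": 0,"az": 0,"claw": -1}
    - {"tx": 0,"ty": 0,"tz": 30,"ax": 0,"ay": 0,"az": 0,"claw": -1}
    - {"tx": 0,"ty": 0,"tz": 30,"ax": 0,"ay": 0,"az": 0,"claw": -1}
    - {"tx": 0,"ty": 0,"tz": 30,"ax": 0,"ay": 0,"az": 0,"claw": -1}
    - {"tx": 4,"ty": -15,"tz": 0,"ax": 0,"ay": 0,"az": 0,"claw": -1}
    - {"tx": 7,"ty": -30,"tz": 0,"ax": 0,"ay": 0,"az": 0,"claw": -1}
    - {"tx": 8,"ty": -35,"tz": 0,"ax": 0,"ay": 0,"az": 0,"claw": -1}
    - {"tx": 8,"ty": -35,"tz": 0,"ax": 0,"ay": 0,"az": 0,"claw": -1}
    - {"tx": 8,"ty": -35,"tz": 0,"ax": 0,"ay": 0,"az": 0,"claw": -1}
    - {"tx": 8,"ty": -35,"tz": 0,"ax": 0,"ay": 0,"az": 0,"claw": -1}

```text
time_s: 34.45
tcp_pos: [0.4304, 0.1579, 0.1796]
eef_rot: [180.0, 0.0, -25.2]
contact_force: [0.9, 0.3, -0.7]
gripper_width: 0.0622
```

step_arm:
  increments:
    - {"tx": 7,"ty": -35,"tz": 0,"ax": 0,"ay": 0,"az": 0,"claw": -1}
    - {"tx": 7,"ty": -35,"tz": 0,"ax": 0,"ay": 0,"az": 0,"claw": -1}
    - {"tx": 7,"ty": -35,"tz": 0,"ax": 0,"ay": 0,"az": 0,"claw": -1}
    - {"tx": 7,"ty": -35,"tz": 0,"ax": 0,"ay": 0,"az": 0,"claw": -1}
    - {"tx": 7,"ty": -35,"tz": 0,"ax": 0,"ay": 0,"az": 0,"claw": -1}
    - {"tx": 7,"ty": -35,"tz": 0,"ax": 0,"ay": 0,"az": 0,"claw": -1}
    - {"tx": 7,"ty": -35,"tz": 0,"ax": 0,"ay": 0,"az": 0,"claw": -1}
    - {"tx": 4,"ty": -27,"tz": 0,"ax": 0,"ay": 0,"az": 0,"claw": -1}
    - {"tx": 0,"ty": -15,"tz": 0,"ax": 0,"ay": 0,"az": 0,"claw": -1}
    - {"tx": 0,"ty": 0,"tz": -20,"ax": 0,"ay": 0,"az": 0,"claw": -1}
    - {"tx": 0,"ty": 0,"tz": -20,"ax": 0,"ay": 0,"az": 0,"claw": -1}
    - {"tx": 0,"ty": 0,"tz": 0,"ax": 0,"ay": 0,"az": 0,"claw": -1}

```text
time_s: 35.65
tcp_pos: [0.4812, -0.1276, 0.1373]
eef_rot: [179.9, 0.3, -25.3]
contact_force: [-0.4, -0.1, -1.5]
gripper_width: 0.0624
```

step_arm:
  increments:
    - {"tx": 0,"ty": 0,"tz": -20,"ax": 0,"ay": 0,"az": 0,"claw": -1}
    - {"tx": 0,"ty": 0,"tz": -15,"ax": 0,"ay": 0,"az": 0,"claw": -1}
    - {"tx": 0,"ty": 0,"tz": -10,"ax": 0,"ay": 0,"az": 0,"claw": -1}
    - {"tx": 0,"ty": 0,"tz": 0,"ax": 0,"ay": 0,"az": 0,"claw": -1}
    - {"tx": 0,"ty": 0,"tz": 0,"ax": 0,"ay": 0,"az": 0,"claw": -1}

```text
time_s: 36.15
tcp_pos: [0.4843, -0.127, 0.0956]
eef_rot: [180.0, -0.0, -25.2]
contact_force: [-0.2, 0.2, -1.5]
gripper_width: 0.0626
```

```bash
python3 - <<'E'
from h import *
st=r.get_state(); print(st['tcp_pos'],st['eef_rot'],st['gripper_width'])
c=cap('wrist'); P=cloud(c); cv2.imwrite('pics/w11.png',c['image'])
red=lambda B:(B[...,2]>100)&(B[...,1]<70)&(B[...,0]<70)
A=sel(c,P,(.43,.54,-.18,-.07),.09,.2,red); print(circ(A) if len(A) else 0)
s=cap('side'); P=cloud(s); A=sel(s,P,(.43,.54,-.18,-.07),.107,.13,red); print(circ(A),A[:,2].max()); cv2.imwrite('pics/s11.png',s['image'])
E
```

```text
[ 0.48429199 -0.12703035  0.09558442] [ 1.79995352e+02 -2.16704765e-02 -2.51741546e+01] 0.06257866784227797
(485.0, -127.4, 32.9, 8084)
(472.3, -117.7, 45.2, 279) 0.12761342972714534
```

step_arm:
  increments:
    - {"tx": 0,"ty": 0,"tz": -8,"ax": 0,"ay": 0,"az": 0,"claw": -1}
    - {"tx": 0,"ty": 0,"tz": -5,"ax": 0,"ay": 0,"az": 0,"claw": -1}
    - {"tx": 0,"ty": 0,"tz": -3,"ax": 0,"ay": 0,"az": 0,"claw": -1}
    - {"tx": 0,"ty": 0,"tz": -1,"ax": 0,"ay": 0,"az": 0,"claw": -1}
    - {"tx": 0,"ty": 0,"tz": 0,"ax": 0,"ay": 0,"az": 0,"claw": -1}
    - {"tx": 0,"ty": 0,"tz": 0,"ax": 0,"ay": 0,"az": 0,"claw": -1}

```text
time_s: 36.85
tcp_pos: [0.4837, -0.1271, 0.0781]
eef_rot: [180.0, 0.0, -25.2]
contact_force: [-2.6, 0.7, 4.5]
gripper_width: 0.0625
```

step_arm:
  increments:
    - {"tx": 0,"ty": 0,"tz": -0.5,"ax": 0,"ay": 0,"az": 0,"claw": -1}
    - {"tx": 0,"ty": 0,"tz": 0,"ax": 0,"ay": 0,"az": 0,"claw": -1}

```text
time_s: 37.05
tcp_pos: [0.4837, -0.1271, 0.0781]
eef_rot: [180.0, 0.0, -25.2]
contact_force: [-4.1, 2.0, 11.9]
gripper_width: 0.0625
```

Contact. I release, rise and go to the jar.

step_arm:
  increments:
    - {"tx": 0,"ty": 0,"tz": 0.8,"ax": 0,"ay": 0,"az": 0,"claw": -1}
    - {"tx": 0,"ty": 0,"tz": 0,"ax": 0,"ay": 0,"az": 0,"claw": 0.3}
    - {"tx": 0,"ty": 0,"tz": 0,"ax": 0,"ay": 0,"az": 0,"claw": 1}
    - {"tx": 0,"ty": 0,"tz": 0,"ax": 0,"ay": 0,"az": 0,"claw": 1}
    - {"tx": 0,"ty": 0,"tz": 0,"ax": 0,"ay": 0,"az": 0,"claw": 1}
    - {"tx": 0,"ty": 0,"tz": 0,"ax": 0,"ay": 0,"az": 0,"claw": 1}
    - {"tx": 0,"ty": 0,"tz": 0,"ax": 0,"ay": 0,"az": 0,"claw": 1}
    - {"tx": 0,"ty": 0,"tz": 20,"ax": 0,"ay": 0,"az": 0,"claw": 1}
    - {"tx": 0,"ty": 0,"tz": 30,"ax": 0,"ay": 0,"az": 0,"claw": 1}
    - {"tx": 0,"ty": 0,"tz": 30,"ax": 0,"ay": 0,"az": 0,"claw": 1}
    - {"tx": 0,"ty": 0,"tz": 30,"ax": 0,"ay": 0,"az": 0,"claw": 1}

```text
time_s: 38.15
tcp_pos: [0.4838, -0.127, 0.1894]
eef_rot: [180.0, 0.0, -25.2]
contact_force: [0.6, -0.8, -0.4]
gripper_width: 0.0877
```

step_arm:
  increments:
    - {"tx": -1,"ty": 30,"tz": 0,"ax": 0,"ay": 0,"az": 0,"claw": 1}
    - {"tx": 0,"ty": 42,"tz": 0,"ax": 0,"ay": 0,"az": 2,"claw": 1}
    - {"tx": 0,"ty": 42,"tz": 0,"ax": 0,"ay": 0,"az": 2,"claw": 1}
    - {"tx": 0,"ty": 42,"tz": 0,"ax": 0,"ay": 0,"az": 2,"claw": 1}
    - {"tx": 0,"ty": 42,"tz": 0,"ax": 0,"ay": 0,"az": 2,"claw": 1}
    - {"tx": 0,"ty": 42,"tz": 0,"ax": 0,"ay": 0,"az": 2,"claw": 1}
    - {"tx": 0,"ty": 42,"tz": 0,"ax": 0,"ay": 0,"az": 2,"claw": 1}
    - {"tx": 0,"ty": 42,"tz": 0,"ax": 0,"ay": 0,"az": 2,"claw": 1}
    - {"tx": 0,"ty": 42,"tz": 0,"ax": 0,"ay": 0,"az": 2,"claw": 1}
    - {"tx": 0,"ty": 42,"tz": 0,"ax": 0,"ay": 0,"az": 1.2,"claw": 1}
    - {"tx": 0,"ty": 40,"tz": 0,"ax": 0,"ay": 0,"az": 0,"claw": 1}
    - {"tx": 0,"ty": 20,"tz": 0,"ax": 0,"ay": 0,"az": 0,"claw": 1}

```text
time_s: 39.35
tcp_pos: [0.4828, 0.3439, 0.188]
eef_rot: [-180.0, -0.0, -7.9]
contact_force: [-0.1, 0.2, 0.4]
gripper_width: 0.0874
```

step_arm:
  increments:
    - {"tx": 0,"ty": 0,"tz": 0,"ax": 0,"ay": 0,"az": 0,"claw": 1}

```text
time_s: 39.45
tcp_pos: [0.4828, 0.3433, 0.1876]
eef_rot: [180.0, 0.0, -7.9]
contact_force: [-1.0, 0.3, 0.2]
gripper_width: 0.0878
```

```bash
python3 - <<'E'
from h import *
st=r.get_state(); print(st['tcp_pos'],st['eef_rot'])
c=cap('wrist'); P=cloud(c); cv2.imwrite('pics/w12.png',c['image'])
white=lambda B:(B.min(-1)>120)&(B.max(-1)-B.min(-1)<40)
print('jar',circ(sel(c,P,(.43,.535,.29,.40),.075,.11,white)),'top',circ(sel(c,P,(.43,.535,.29,.4),.09,.11,white)))
s=cap('side'); P=cloud(s); cv2.imwrite('pics/s12.png',s['image'])
red=lambda B:(B[...,2]>100)&(B[...,1]<70)&(B[...,0]<70)
A=sel(s,P,(.42,.56,-.17,-.08),.103,.115,red);print('mug',circ(A),A[:,2].max())
E
```

```text
[0.48277167 0.34329118 0.18763997] [ 1.79974405e+02  9.86826095e-03 -7.86708739e+00]
jar (482.3, 341.5, 31.0, 4400) top (482.0, 341.3, 26.2, 3758)
mug (483.5, -127.2, 33.8, 229) 0.11070421247978691
```

step_arm:
  increments:
    - {"tx": 0,"ty": -1,"tz": -25,"ax": 0,"ay": 0,"az": 0,"claw": 1}
    - {"tx": 0,"ty": 0,"tz": -25,"ax": 0,"ay": 0,"az": 0,"claw": 1}
    - {"tx": 0,"ty": 0,"tz": -25,"ax": 0,"ay": 0,"az": 0,"claw": 1}
    - {"tx": 0,"ty": 0,"tz": -25,"ax": 0,"ay": 0,"az": 0,"claw": 1}
    - {"tx": 0,"ty": 0,"tz": -15,"ax": 0,"ay": 0,"az": 0,"claw": 1}
    - {"tx": 0,"ty": 0,"tz": -9,"ax": 0,"ay": 0,"az": 0,"claw": 1}
    - {"tx": 0,"ty": 0,"tz": -3,"ax": 0,"ay": 0,"az": 0,"claw": 1}
    - {"tx": 0,"ty": 0,"tz": 0,"ax": 0,"ay": 0,"az": 0,"claw": 1}
    - {"tx": 0,"ty": 0,"tz": 0,"ax": 0,"ay": 0,"az": 0,"claw": 1}
  newtons: 30

```text
time_s: 40.45
tcp_pos: [0.4834, 0.3402, 0.0622]
eef_rot: [-179.9, -0.0, -8.0]
contact_force: [0.0, -1.0, 0.2]
gripper_width: 0.0875
```

step_arm:
  increments:
    - {"tx": 0,"ty": 0,"tz": 0,"ax": 0,"ay": 0,"az": 0,"claw": -1}
    - {"tx": 0,"ty": 0,"tz": 0,"ax": 0,"ay": 0,"az": 0,"claw": -1}
    - {"tx": 0,"ty": 0,"tz": 0,"ax": 0,"ay": 0,"az": 0,"claw": -1}
    - {"tx": 0,"ty": 0,"tz": 0,"ax": 0,"ay": 0,"az": 0,"claw": -1}
    - {"tx": 0,"ty": 0,"tz": 0,"ax": 0,"ay": 0,"az": 0,"claw": -1}
    - {"tx": 0,"ty": 0,"tz": 0,"ax": 0,"ay": 0,"az": 0,"claw": -1}
    - {"tx": 0,"ty": 0,"tz": 0,"ax": 0,"ay": 0,"az": 0,"claw": -1}
  newtons: 30

```text
time_s: 41.15
tcp_pos: [0.4832, 0.3404, 0.0616]
eef_rot: [-180.0, -0.0, -8.0]
contact_force: [-0.4, 0.9, 2.0]
gripper_width: 0.0613
```

step_arm:
  increments:
    - {"tx": 0,"ty": 0,"tz": 10,"ax": 0,"ay": 0,"az": 0,"claw": -1}
    - {"tx": 0,"ty": 0,"tz": 20,"ax": 0,"ay": 0,"az": 0,"claw": -1}
    - {"tx": 0,"ty": 0,"tz": 30,"ax": 0,"ay": 0,"az": 0,"claw": -1}
    - {"tx": 0,"ty": 0,"tz": 30,"ax": 0,"ay": 0,"az": 0,"claw": -1}
    - {"tx": 0,"ty": 0,"tz": 20,"ax": 0,"ay": 0,"az": 0,"claw": -1}
    - {"tx": 1,"ty": -15,"tz": 0,"ax": 0,"ay": 0,"az": 0,"claw": -1}
    - {"tx": 2,"ty": -30,"tz": 0,"ax": 0,"ay": 0,"az": 0,"claw": -1}
    - {"tx": 2,"ty": -35,"tz": 0,"ax": 0,"ay": 0,"az": 0,"claw": -1}
    - {"tx": 2,"ty": -35,"tz": 0,"ax": 0,"ay": 0,"az": 0,"claw": -1}
    - {"tx": 2,"ty": -35,"tz": 0,"ax": 0,"ay": 0,"az": 0,"claw": -1}

```text
time_s: 42.15
tcp_pos: [0.4905, 0.1872, 0.1699]
eef_rot: [179.9, 0.1, -8.0]
contact_force: [0.8, 0.3, -2.5]
gripper_width: 0.0616
```

step_arm:
  increments:
    - {"tx": 2,"ty": -35,"tz": 0,"ax": 0,"ay": 0,"az": 0,"claw": -1}
    - {"tx": 2,"ty": -35,"tz": 0,"ax": 0,"ay": 0,"az": 0,"claw": -1}
    - {"tx": 2,"ty": -35,"tz": 0,"ax": 0,"ay": 0,"az": 0,"claw": -1}
    - {"tx": 2,"ty": -35,"tz": 0,"ax": 0,"ay": 0,"az": 0,"claw": -1}
    - {"tx": 2,"ty": -35,"tz": 0,"ax": 0,"ay": 0,"az": 0,"claw": -1}
    - {"tx": 0,"ty": -23,"tz": 0,"ax": 0,"ay": 0,"az": 0,"claw": -1}
    - {"tx": 0,"ty": -10,"tz": 0,"ax": 0,"ay": 0,"az": 0,"claw": -1}
    - {"tx": 0,"ty": 0,"tz": -20,"ax": 0,"ay": 0,"az": 0,"claw": -1}
    - {"tx": 0,"ty": 0,"tz": -20,"ax": 0,"ay": 0,"az": 0,"claw": -1}
    - {"tx": 0,"ty": 0,"tz": -20,"ax": 0,"ay": 0,"az": 0,"claw": -1}
    - {"tx": 0,"ty": 0,"tz": -10,"ax": 0,"ay": 0,"az": 0,"claw": -1}
    - {"tx": 0,"ty": 0,"tz": 0,"ax": 0,"ay": 0,"az": 0,"claw": -1}

```text
time_s: 43.35
tcp_pos: [0.5004, -0.0184, 0.0996]
eef_rot: [179.9, 0.2, -8.0]
contact_force: [0.1, -0.0, -3.4]
gripper_width: 0.0615
```

step_arm:
  increments:
    - {"tx": 0,"ty": 0,"tz": 0,"ax": 0,"ay": 0,"az": 0,"claw": -1}
    - {"tx": 0,"ty": 0,"tz": 0,"ax": 0,"ay": 0,"az": 0,"claw": -1}

```text
time_s: 43.55
tcp_pos: [0.5026, -0.0178, 0.1021]
eef_rot: [-180.0, -0.1, -8.0]
contact_force: [0.1, -1.1, -3.0]
gripper_width: 0.0614
```

```bash
python3 - <<'E'
from h import *
st=r.get_state(); print(st['tcp_pos'],st['eef_rot'],st['gripper_width'])
c=cap('wrist'); P=cloud(c); cv2.imwrite('pics/w13.png',c['image'])
white=lambda B:(B.min(-1)>110)&(B.max(-1)-B.min(-1)<40)
A=sel(c,P,(.44,.56,-.055,.02),.1,.15,white); print(circ(A),A[:,2].max())
A=sel(c,P,(.44,.56,-.055,.02),.124,.15,white); print('top',circ(A))
E
```

```text
[ 0.50257993 -0.01775667  0.10214324] [-1.79969573e+02 -7.68724495e-02 -7.97702105e+00] 0.06137651993461689
(504.8, -16.4, 39.0, 11263) 0.14998757009388558
top (504.6, -17.9, 37.6, 7398)
```

View pics/w13.png

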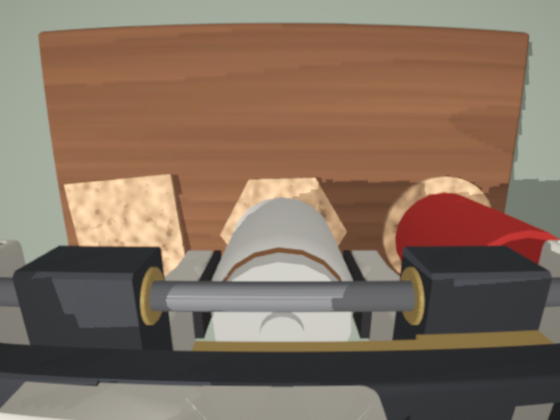

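The jar (283,260) is over the hexagonal mat (285,215), and the mug stands upright on the round mat at right. I lower.

step_arm:
  increments:
    - {"tx": 0,"ty": 0,"tz": -10,"ax": 0,"ay": 0,"az": 0,"claw": -1}
    - {"tx": 0,"ty": 0,"tz": -6,"ax": 0,"ay": 0,"az": 0,"claw": -1}
    - {"tx": 0,"ty": 0,"tz": -3,"ax": 0,"ay": 0,"az": 0,"claw": -1}
    - {"tx": 0,"ty": 0,"tz": -1.5,"ax": 0,"ay": 0,"az": 0,"claw": -1}
    - {"tx": 0,"ty": 0,"tz": 0,"ax": 0,"ay": 0,"az": 0,"claw": -1}
    - {"tx": 0,"ty": 0,"tz": 0,"ax": 0,"ay": 0,"az": 0,"claw": -1}

```text
time_s: 44.2
tcp_pos: [0.5021, -0.018, 0.0808]
eef_rot: [180.0, -0.0, -8.0]
contact_force: [0.8, 0.4, -3.8]
gripper_width: 0.0616
```

step_arm:
  increments:
    - {"tx": 0,"ty": 0,"tz": -0.7,"ax": 0,"ay": 0,"az": 0,"claw": -1}
    - {"tx": 0,"ty": 0,"tz": 0,"ax": 0,"ay": 0,"az": 0,"claw": -1}

```text
time_s: 44.4
tcp_pos: [0.5021, -0.018, 0.0802]
eef_rot: [-180.0, -0.0, -8.0]
contact_force: [-0.0, 0.2, -3.9]
gripper_width: 0.0618
```

step_arm:
  increments:
    - {"tx": 0,"ty": 0,"tz": -0.7,"ax": 0,"ay": 0,"az": 0,"claw": -1}
    - {"tx": 0,"ty": 0,"tz": 0,"ax": 0,"ay": 0,"az": 0,"claw": 0.3}
    - {"tx": 0,"ty": 0,"tz": 0,"ax": 0,"ay": 0,"az": 0,"claw": 1}
    - {"tx": 0,"ty": 0,"tz": 0,"ax": 0,"ay": 0,"az": 0,"claw": 1}
    - {"tx": 0,"ty": 0,"tz": 0,"ax": 0,"ay": 0,"az": 0,"claw": 1}
    - {"tx": 0,"ty": 0,"tz": 0,"ax": 0,"ay": 0,"az": 0,"claw": 1}
    - {"tx": 0,"ty": 0,"tz": 0,"ax": 0,"ay": 0,"az": 0,"claw": 1}
    - {"tx": 0,"ty": 0,"tz": 20,"ax": 0,"ay": 0,"az": 0,"claw": 1}
    - {"tx": 0,"ty": 0,"tz": 30,"ax": 0,"ay": 0,"az": 0,"claw": 1}
    - {"tx": 0,"ty": 0,"tz": 30,"ax": 0,"ay": 0,"az": 0,"claw": 1}
    - {"tx": 0,"ty": 0,"tz": 30,"ax": 0,"ay": 0,"az": 0,"claw": 1}

```text
time_s: 45.5
tcp_pos: [0.5018, -0.0181, 0.1905]
eef_rot: [180.0, 0.0, -8.0]
contact_force: [0.3, 1.1, 0.2]
gripper_width: 0.0877
```

step_arm:
  increments:
    - {"tx": 5,"ty": 20,"tz": 0,"ax": 0,"ay": 0,"az": 0,"claw": 1}
    - {"tx": 8,"ty": 35,"tz": 0,"ax": 0,"ay": 0,"az": 0,"claw": 1}
    - {"tx": 8,"ty": 35,"tz": 0,"ax": 0,"ay": 0,"az": 0,"claw": 1}
    - {"tx": 8,"ty": 35,"tz": 0,"ax": 0,"ay": 0,"az": 0,"claw": 1}
    - {"tx": 8,"ty": 35,"tz": 0,"ax": 0,"ay": 0,"az": 0,"claw": 1}
    - {"tx": 8,"ty": 35,"tz": 0,"ax": 0,"ay": 0,"az": 0,"claw": 1}
    - {"tx": 8,"ty": 35,"tz": 0,"ax": 0,"ay": 0,"az": 0,"claw": 1}
    - {"tx": 8,"ty": 35,"tz": 0,"ax": 0,"ay": 0,"az": 0,"claw": 1}
    - {"tx": 8,"ty": 35,"tz": 0,"ax": 0,"ay": 0,"az": 0,"claw": 1}
    - {"tx": 7,"ty": 35,"tz": 0,"ax": 0,"ay": 0,"az": 0,"claw": 1}
    - {"tx": 0,"ty": 18,"tz": 0,"ax": 0,"ay": 0,"az": 0,"claw": 1}
    - {"tx": 0,"ty": 0,"tz": 0,"ax": 0,"ay": 0,"az": 0,"claw": 1}

```text
time_s: 46.7
tcp_pos: [0.5777, 0.3371, 0.1884]
eef_rot: [180.0, 0.0, -7.9]
contact_force: [-0.7, -0.1, -0.3]
gripper_width: 0.0877
```

```bash
python3 - <<'E'
from h import *
st=r.get_state(); print(st['tcp_pos'],st['eef_rot'])
c=cap('wrist'); P=cloud(c); cv2.imwrite('pics/w14.png',c['image'])
print('tin',circ(sel(c,P,(.53,.63,.28,.39),.088,.105)))
s=cap('side'); P=cloud(s); cv2.imwrite('pics/s14.png',s['image'])
white=lambda B:(B.min(-1)>120)&(B.max(-1)-B.min(-1)<40)
A=sel(s,P,(.43,.56,-.07,.04),.09,.13,white); print('jar',circ(A),A[:,2].max())
E
```

```text
[0.57770518 0.33706798 0.18844534] [ 1.79964301e+02  3.09695423e-02 -7.88872585e+00]
tin (577.2, 335.1, 30.5, 5158)
jar (498.9, -19.4, 30.8, 507) 0.12101639551012087
```

step_arm:
  increments:
    - {"tx": 0,"ty": 0,"tz": -25,"ax": 0,"ay": 0,"az": 0,"claw": 1}
    - {"tx": 0,"ty": 0,"tz": -25,"ax": 0,"ay": 0,"az": 0,"claw": 1}
    - {"tx": 0,"ty": 0,"tz": -25,"ax": 0,"ay": 0,"az": 0,"claw": 1}
    - {"tx": 0,"ty": 0,"tz": -25,"ax": 0,"ay": 0,"az": 0,"claw": 1}
    - {"tx": 0,"ty": 0,"tz": -15,"ax": 0,"ay": 0,"az": 0,"claw": 1}
    - {"tx": 0,"ty": 0,"tz": -9,"ax": 0,"ay": 0,"az": 0,"claw": 1}
    - {"tx": 0,"ty": 0,"tz": -3,"ax": 0,"ay": 0,"az": 0,"claw": 1}
    - {"tx": 0,"ty": 0,"tz": 0,"ax": 0,"ay": 0,"az": 0,"claw": 1}
    - {"tx": 0,"ty": 0,"tz": 0,"ax": 0,"ay": 0,"az": 0,"claw": 1}
  newtons: 25

```text
time_s: 47.7
tcp_pos: [0.5785, 0.3354, 0.0635]
eef_rot: [-179.9, -0.1, -8.0]
contact_force: [-0.9, 0.7, -0.5]
gripper_width: 0.0877
```

step_arm:
  increments:
    - {"tx": 0,"ty": 0,"tz": 0,"ax": 0,"ay": 0,"az": 0,"claw": -1}
    - {"tx": 0,"ty": 0,"tz": 0,"ax": 0,"ay": 0,"az": 0,"claw": -1}
    - {"tx": 0,"ty": 0,"tz": 0,"ax": 0,"ay": 0,"az": 0,"claw": -1}
    - {"tx": 0,"ty": 0,"tz": 0,"ax": 0,"ay": 0,"az": 0,"claw": -1}
    - {"tx": 0,"ty": 0,"tz": 0,"ax": 0,"ay": 0,"az": 0,"claw": -1}
    - {"tx": 0,"ty": 0,"tz": 0,"ax": 0,"ay": 0,"az": 0,"claw": -1}
    - {"tx": 0,"ty": 0,"tz": 0,"ax": 0,"ay": 0,"az": 0,"claw": -1}
  newtons: 25

```text
time_s: 48.4
tcp_pos: [0.578, 0.3351, 0.0625]
eef_rot: [-180.0, -0.0, -8.0]
contact_force: [-1.3, 0.3, 2.1]
gripper_width: 0.0596
```

step_arm:
  increments:
    - {"tx": 0,"ty": 0,"tz": 10,"ax": 0,"ay": 0,"az": 0,"claw": -1}
    - {"tx": 0,"ty": 0,"tz": 20,"ax": 0,"ay": 0,"az": 0,"claw": -1}
    - {"tx": 0,"ty": 0,"tz": 30,"ax": 0,"ay": 0,"az": 0,"claw": -1}
    - {"tx": 0,"ty": 0,"tz": 30,"ax": 0,"ay": 0,"az": 0,"claw": -1}
    - {"tx": 0,"ty": 0,"tz": 20,"ax": 0,"ay": 0,"az": 0,"claw": -1}
    - {"tx": -3,"ty": -15,"tz": 0,"ax": 0,"ay": 0,"az": 0,"claw": -1}
    - {"tx": -8,"ty": -30,"tz": 0,"ax": 0,"ay": 0,"az": 0,"claw": -1}
    - {"tx": -8,"ty": -30,"tz": 0,"ax": 0,"ay": 0,"az": 0,"claw": -1}
    - {"tx": -8,"ty": -30,"tz": 0,"ax": 0,"ay": 0,"az": 0,"claw": -1}
    - {"tx": 0,"ty": 0,"tz": 0,"ax": 0,"ay": 0,"az": 0,"claw": -1}
    - {"tx": 0,"ty": 0,"tz": 0,"ax": 0,"ay": 0,"az": 0,"claw": -1}
    - {"tx": 0,"ty": 0,"tz": 0,"ax": 0,"ay": 0,"az": 0,"claw": -1}

```text
time_s: 49.6
tcp_pos: [0.551, 0.23, 0.1721]
eef_rot: [180.0, 0.0, -8.0]
contact_force: [-1.0, 0.1, -1.8]
gripper_width: 0.0593
```

step_arm:
  increments:
    - {"tx": -8,"ty": -30,"tz": 0,"ax": 0,"ay": 0,"az": 0,"claw": -1}
    - {"tx": -8,"ty": -30,"tz": 0,"ax": 0,"ay": 0,"az": 0,"claw": -1}
    - {"tx": -8,"ty": -30,"tz": 0,"ax": 0,"ay": 0,"az": 0,"claw": -1}
    - {"tx": -6,"ty": -28,"tz": 0,"ax": 0,"ay": 0,"az": 0,"claw": -1}
    - {"tx": -4,"ty": -20,"tz": 0,"ax": 0,"ay": 0,"az": 0,"claw": -1}
    - {"tx": 0,"ty": 0,"tz": -20,"ax": 0,"ay": 0,"az": 0,"claw": -1}
    - {"tx": 0,"ty": 0,"tz": -20,"ax": 0,"ay": 0,"az": 0,"claw": -1}
    - {"tx": 0,"ty": 0,"tz": -20,"ax": 0,"ay": 0,"az": 0,"claw": -1}
    - {"tx": 0,"ty": 0,"tz": -10,"ax": 0,"ay": 0,"az": 0,"claw": -1}
    - {"tx": 0,"ty": 0,"tz": 0,"ax": 0,"ay": 0,"az": 0,"claw": -1}
    - {"tx": 0,"ty": 0,"tz": 0,"ax": 0,"ay": 0,"az": 0,"claw": -1}
    - {"tx": 0,"ty": 0,"tz": 0,"ax": 0,"ay": 0,"az": 0,"claw": -1}

```text
time_s: 50.8
tcp_pos: [0.5177, 0.0924, 0.1033]
eef_rot: [-180.0, -0.1, -8.0]
contact_force: [0.1, 0.0, -1.3]
gripper_width: 0.0598
```

step_arm:
  increments:
    - {"tx": 0,"ty": 0,"tz": -10,"ax": 0,"ay": 0,"az": 0,"claw": -1}
    - {"tx": 0,"ty": 0,"tz": -6,"ax": 0,"ay": 0,"az": 0,"claw": -1}
    - {"tx": 0,"ty": 0,"tz": -3,"ax": 0,"ay": 0,"az": 0,"claw": -1}
    - {"tx": 0,"ty": 0,"tz": -2,"ax": 0,"ay": 0,"az": 0,"claw": -1}
    - {"tx": 0,"ty": 0,"tz": 0,"ax": 0,"ay": 0,"az": 0,"claw": -1}
    - {"tx": 0,"ty": 0,"tz": 0,"ax": 0,"ay": 0,"az": 0,"claw": -1}

```text
time_s: 51.4
tcp_pos: [0.5171, 0.092, 0.0814]
eef_rot: [180.0, -0.0, -8.0]
contact_force: [-0.5, 0.8, -1.7]
gripper_width: 0.0595
```

step_arm:
  increments:
    - {"tx": 0,"ty": 0,"tz": -0.6,"ax": 0,"ay": 0,"az": 0,"claw": -1}
    - {"tx": 0,"ty": 0,"tz": 0,"ax": 0,"ay": 0,"az": 0,"claw": -1}

```text
time_s: 51.6
tcp_pos: [0.5171, 0.092, 0.0809]
eef_rot: [-180.0, -0.0, -8.0]
contact_force: [-0.2, 0.3, -2.2]
gripper_width: 0.0594
```

step_arm:
  increments:
    - {"tx": 0,"ty": 0,"tz": -0.6,"ax": 0,"ay": 0,"az": 0,"claw": -1}
    - {"tx": 0,"ty": 0,"tz": 0,"ax": 0,"ay": 0,"az": 0,"claw": 0.3}
    - {"tx": 0,"ty": 0,"tz": 0,"ax": 0,"ay": 0,"az": 0,"claw": 1}
    - {"tx": 0,"ty": 0,"tz": 0,"ax": 0,"ay": 0,"az": 0,"claw": 1}
    - {"tx": 0,"ty": 0,"tz": 0,"ax": 0,"ay": 0,"az": 0,"claw": 1}
    - {"tx": 0,"ty": 0,"tz": 0,"ax": 0,"ay": 0,"az": 0,"claw": 1}
    - {"tx": 0,"ty": 0,"tz": 0,"ax": 0,"ay": 0,"az": 0,"claw": 1}
    - {"tx": 0,"ty": 0,"tz": 20,"ax": 0,"ay": 0,"az": 0,"claw": 1}
    - {"tx": 0,"ty": 0,"tz": 40,"ax": 0,"ay": 0,"az": 0,"claw": 1}
    - {"tx": 0,"ty": 0,"tz": 40,"ax": 0,"ay": 0,"az": 0,"claw": 1}
    - {"tx": 0,"ty": 0,"tz": 40,"ax": 0,"ay": 0,"az": 0,"claw": 1}

```text
time_s: 52.7
tcp_pos: [0.5167, 0.0918, 0.2217]
eef_rot: [180.0, 0.0, -8.0]
contact_force: [0.3, 0.3, -0.5]
gripper_width: 0.0878
```

step_arm:
  increments:
    - {"tx": 0,"ty": 40,"tz": 20,"ax": 0,"ay": 0,"az": 0,"claw": 1}
    - {"tx": 0,"ty": 45,"tz": 0,"ax": 0,"ay": 0,"az": 0,"claw": 1}
    - {"tx": 0,"ty": 45,"tz": 0,"ax": 0,"ay": 0,"az": 0,"claw": 1}
    - {"tx": 0,"ty": 45,"tz": 0,"ax": 0,"ay": 0,"az": 0,"claw": 1}
    - {"tx": 0,"ty": 0,"tz": 0,"ax": 0,"ay": 0,"az": 0,"claw": 1}
    - {"tx": 0,"ty": 0,"tz": 0,"ax": 0,"ay": 0,"az": 0,"claw": 1}

```text
time_s: 53.3
tcp_pos: [0.5166, 0.2679, 0.2396]
eef_rot: [180.0, 0.0, -7.9]
contact_force: [-0.0, -0.7, 0.8]
gripper_width: 0.0876
```

```bash
python3 - <<'E'
from h import *
print(r.get_state()['tcp_pos'])
red=lambda B:(B[...,2]>100)&(B[...,1]<70)&(B[...,0]<70)
white=lambda B:(B.min(-1)>120)&(B.max(-1)-B.min(-1)<40)
for n in ['side','scene','wrist']:
    c=cap(n); P=cloud(c); cv2.imwrite(f'pics/{n}15.png',c['image'])
    for nm,a in [('tin',((.46,.57,.04,.15),.107,.12)),('jar',((.43,.56,-.07,.04),.09,.13,white)),('mug',((.42,.56,-.17,-.08),.103,.115,red)),('roller',((.34,.68,-.5,-.2),.065,.1))]:
        A=sel(c,P,*a)
        if len(A)>60: print(n,nm,rect(A) if nm=='roller' else circ(A),round(float(A[:,2].max()),4))
E
```

```text
[0.51658422 0.26785081 0.2396117 ]
side tin (516.8, 91.8, 32.6, 456) 0.1177
side jar (499.1, -19.5, 31.1, 515) 0.1203
side mug (484.3, -128.3, 34.0, 231) 0.1103
side roller ([504.6, -346.9, 46.7, 178.7, 2.0], 2539) 0.0919
scene tin (518.1, 92.7, 31.0, 534) 0.1177
scene jar (503.7, -16.0, 30.9, 476) 0.1191
scene mug (483.7, -125.3, 33.7, 117) 0.1112
scene roller ([509.6, -344.8, 46.2, 177.5, 1.2], 935) 0.0933
wrist tin (515.4, 92.5, 31.2, 3971) 0.1164
```

View pics/side15.png

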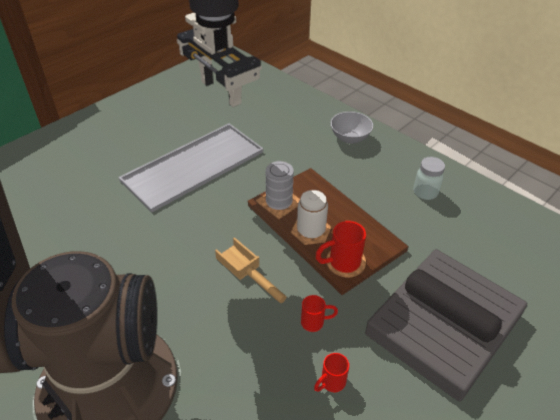

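The tin (280,187), jar (313,214) and mug (348,250) stand upright on the square, hexagonal and round mats. The roller (452,303) lies across the slab, the tray is empty and the gripper is clear. I hand in the job.

```bash
python3 -c "
from plant import r
print(r.close_job(), r.get_state()['time_s'])"
```

```text
the job is handed in; nothing more can be done
the job is handed in; nothing more can be done
```

The job is handed in, after about 53.5 s of the 144 s allowed. I stood the tin, jar and mug upright in the tray, laid the roller across the slab, then put the mug, jar and tin back on their own mats.

| Item | Measured at | Target | Other checks |
|---|---|---|---|
| Roller centre | about (507, −346) mm | slab centre (507, −348) mm | within about 1° of the slab's angle, top at 0.092 m (flat on the slab) |
| Tin | about (517, 92) mm | mat (516.7, 92) mm | upright, rim height right |
| Jar | about (501.4, −17.8) mm | mat (501.2, −17.6) mm | upright, rim height right |
| Mug | about (484, −127) mm | mat (484.5, −127) mm | upright, rim height right |

- **Accuracy:** the side and scene cameras differ by 3–5 mm on the roller and the jar. The jar and roller figures are averages of those two views, while the mat centres also draw on earlier wrist views.
- **Forces:** the highest force I read was about 12 N, when the mug was briefly pressed on its mat. Nothing tipped, and no check failed.

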